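# Hang the lift-off door on the test box and shut it

### The job

Take the blue lift-off door out of its wooden stand, hang it on the test box by lowering both of its hinge knuckles fully onto the two brass pintles, and then swing the door shut. The hinge bar was clamped by hand up to 14 mm to one side or the other, so feel for the pintles gently and never force the door against the box; do not let it tip over, and leave the other things on the bench alone.

Things in the scene. Friction and masses are not known exactly. Their poses are not given: they have to be found in the camera images.
- testbox: Fixed grey metal test box, 110 deep (x) x 112 wide (y) x 112 mm high, with a vertical steel hinge bar at the left of its open front, carrying two round brass pintles that point up, one above the other. Origin: on the bench under its middle; z up, x from the front into the box (front face at x = -60 mm, its bumpers stop the shut door's back at -62), y to the left seen from the front.
- hinge_mark (a point): Fixed on the box at (-67, 80, 32) mm in its frame, axes as the box: NOMINAL pintle axis at the lower shoulder. The real axis has this x, but the hinge bar is clamped up to 14 mm to either side along y (new each time, rigid during the job), which no reading shows: feel or see it. Each pintle: 8 mm diameter, 12 mm tall, 0.5 mm tip chamfer, on an 18 mm round lug 16 mm tall with a flat shoulder.
- upper_mark (a point): As hinge_mark, for the upper pintle: (-67, 80, 92) mm in the box's frame, the upper shoulder. So pintle tips are at z = 44 and 104 mm. The upper lug (underside at z = 76) overhangs the lower pintle: bring the knuckles over the pintles from the front at raised height, not straight from above. A hung door's underside is 14 mm and its top 110 mm above the bench.
- door_mid (a point): Centre of the loose upright blue door panel, 10 thick (x) x 132 wide (y) x 96 mm high (z), 0.2 kg; pinch its top edge. z up, y towards the hinge edge; the outer face looks along -x and has a black knob (14 mm wide, 14 mm proud) at y = -54. Hung, it turns freely: shut, its axes agree with the box's; opened by an angle, it is turned clockwise by it seen from above.
- knuckle_low (a point): Centre of the lower mouth of the door's lower knuckle, (0, 78, -30) mm from door_mid, axes as door_mid. Both knuckles are upright steel tubes, 20 mm outside, 10 mm bore, 14 mm tall, open at both ends, on one axis 12 mm off the panel's +y edge.
- knuckle_high (a point): Centre of the lower mouth of the door's upper knuckle, (0, 78, 30) mm from door_mid; axes as door_mid.
- stand: Fixed wooden stand, 60 (x) x 120 (y) x 22 mm high, origin under its middle; a slot along y, 12.5 mm wide and 14 mm deep (floor 8 mm above the bench), holds the door's lower edge, hinge edge towards the stand's +y.
- header_box: Small loose grey carton lying on the bench, 42x62x22 mm, origin under its middle; a bystander.
- flux_syringe: Loose clear syringe lying on the bench, 34x175x17 mm, origin under its middle; a bystander.
- solder_wick: Loose flat round white spool, 42x68x10 mm, origin under its middle; a bystander.
- tweezers_black: Loose black tweezers, 12x114x10 mm, origin under their middle; a bystander.
- door: The same blue door; this origin is at the centre of the panel's underside, 48 mm below door_mid; axes as door_mid.
Mind the look-alikes: they are no part of the job. Several things have the shape of the door; the one meant has the colours described above.

How it is judged:
By the outcome, as a careful person would: the job done as asked, in the order asked, and still so for the second after the job is handed in, with the robot touching nothing.
It also fails if it takes over 70 s, if anything falls off the work surface, if the arm or the gripper's body presses on something with over 40 N, if the wrist force passes 120 N, or if a joint passes its speed limit or range.

### The arm

A 7-joint arm with a two-finger parallel gripper is mounted at the origin on a cart in front of the work surface, level with it; the furniture and walls round the work are solid. World frame = base frame: x ahead of the robot, y to its left, z up, the work surface at z = 0. Lengths are in m, angles in rad, forces in N, time in s.
With the tool pointing down it reaches from about 0.4 to 0.925 m from the base axis. Payload 4.1 kg.
Tool frame: the origin (TCP) lies on the centre line of the jaws, within the pads' length; the fingertips stand 19 mm ahead of it and the grasp point (between the pads) is the TCP; z points along the fingers, y is the line along which they close (so a half turn about z gives the same grasp; the last joint's range is limited). The gripper opens to 85 mm and grips with 20 to 120 N. Pads are 22 mm wide; open, the fingers measure 114 mm over their backs; the gripper's body (76 mm by 85 mm) begins 54 mm behind the grasp point. The pads swing forward as they close: fully open they stand 13 mm farther back than shut.
Start: joints at [-1.447, 0.398, 0.045, 1.537, -0.019, 1.207, -0.051], TCP at [0.144, 0.634, 0.217] pointing down, gripper open.
Joint ranges: [-2.82, 2.82], [-0.49, 2.23], [-1.37, 1.46], [0, 2.46], [-1.36, 4.5], [0.23, 2], [-2.94, 2.94]. Speed limits (rad/s): [2.57, 2.57, 3.14, 3.14, 3.14, 3.14, 3.14].

### API

Orientations are given as a rotation vector (axis times angle).
In Python, from workcell import env gives the robot as it stands. The module is installed in compiled form; this text tells all that it offers.
- The arm moves only by the shell command python3 -m pendant 'ROWS' [FORCE]. ROWS is JSON, a list of rows, each an object of numbers: "x", "y", "z": the shift along the tool's x, y, z in cm; "roll": the turn about the tool's z in degrees; "fingers": the opening, from -1 (shut) to 1 (fully open), so that 0 is half open. A call has 1 to 20 rows; each row shifts and turns the commanded pose from where the row before left it, along the tool's axes as they then stand; what a row does not reach is not made up. A row lasts 1/10 s, in which the tool goes at most 50 mm and 8.59 degrees, less where a joint would pass 70% of its speed; a pose out of reach is approached as far as the arm can. A call with a gripper value outside its range is refused whole. The fingers move at their own pace and stop on an object; FORCE is the grip in N (left out, the last holds). Time passes only in rows, so rows that do not move let the fingers close. It gives the time, the measured TCP pose, the force, the opening and the grip force at its end, in the units of the state.
- env.get_obs(): the state, without advancing time (a new reading comes with each control period).
- env.get_image(name): name is "side" or "top" or "wrist"; returns the picture (384x512x3 uint8, red, green, blue); there is no depth.
- env.camera_info(name): a dict with "camera_matrix" (3x3 intrinsics, pixels), "xyz" and "rotation" of the camera in the world. Camera axes: x right, y down, z forward; pixel columns grow to the right and rows downward; lengths in m; the calibration is good to about 2 mm. A picture is of the moment at which its call begins: read the wrist's pose just before it. camera_info takes no time and is no camera call; for the wrist camera it gives the pose at the moment of the call.
- env.finish_job(): hands the job in; it is judged then, once.
The state is a dict: "t": time; "qpos": joint angles; "joint_velocities": joint speeds; "tau": joint torques, N m; "tcp_pos": TCP position; "ee_rot": TCP orientation; "contact_force": force on the tool from outside, world axes, zero at the start; "torque": the same for the moment, N m; "gripper_width": finger opening in m; "finger_force": force on a finger pad.
Only numpy, scipy, OpenCV 4.12 (cv2) and the standard library are available. Lean on these libraries where they do the work, as an engineer would, in place of code of your own. Each camera call takes 0.05 s, during which the arm holds its last target. There are 200 camera calls.

## Working session

There is one attempt and no reset: what is moved stays moved. The work goes in short steps, Python scripts to look and compute and a shell command to move; the robot and the scene stay as the last step left them, time stands still between calls to the robot, and variables do not carry over. Pictures are saved under pics/ and viewed, at most 10 in all, crops included, and the job is handed in when it is done.

```bash
mkdir -p pics
python3 - <<'E'
from workcell import env
import cv2,numpy as np
o=env.get_obs()
for k in o: print(k,np.round(o[k],3))
for n in ("side","top","wrist"):
    c=env.camera_info(n);print(n,np.round(c["camera_matrix"],1).tolist(),np.round(c["xyz"],3),np.round(c["rotation"],3).tolist())
    im=env.get_image(n);cv2.imwrite(f"pics/{n}0.png",im[...,::-1])
E
```

```text
t 0.0
qpos [-1.447  0.399  0.045  1.538 -0.019  1.207 -0.051]
joint_velocities [ 0.001 -0.001 -0.001 -0.001  0.001 -0.001  0.002]
tau [-0.0000e+00 -4.7513e+01  1.3640e+00 -2.5422e+01  1.2000e-02  9.0000e-03
 -0.0000e+00]
tcp_pos [0.143 0.633 0.216]
ee_rot [-3.490e-01 -3.122e+00  3.000e-03]
contact_force [-0.385 -0.042 -1.006]
torque [-0.008  0.05  -0.019]
finger_force 0.0
gripper_width 0.086
side [[491.3, 0.0, 250.9], [0.0, 491.3, 186.0], [0.0, 0.0, 1.0]] [ 0.48  -1.207  0.896] [-2.195, -0.032, -0.016]
top [[436.3, 0.0, 261.0], [0.0, 436.3, 201.0], [0.0, 0.0, 1.0]] [ 0.363 -0.062  1.302] [-2.186, 2.151, -0.128]
wrist [[315.6, 0.0, 253.5], [0.0, 315.6, 185.9], [0.0, 0.0, 1.0]] [0.069 0.65  0.373] [2.255, 1.804, 0.276]
```

View pics/top0.png

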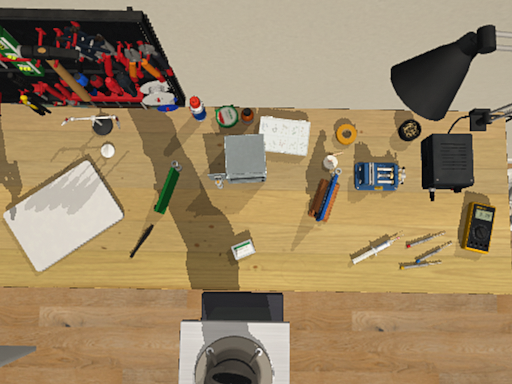

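View pics/side0.png

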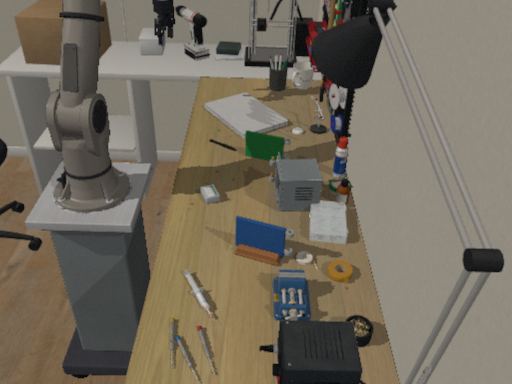

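The top view shows the box at about (245,157) with its front toward the robot, the blue door in its stand at about (327,195), and a green decoy at (167,188). I'll zoom in on these.

```bash
cat > h.py <<'E'
from workcell import env
import cv2,numpy as np
from scipy.spatial.transform import Rotation as R
def ray(n,u,v,info=None):
    c=info or env.camera_info(n);d=np.linalg.inv(c["camera_matrix"])@[u,v,1]
    r=np.array(c["rotation"]);M=R.from_rotvec(r).as_matrix() if r.ndim==1 else r
    return np.array(c["xyz"]),M@d
def plane(n,u,v,z):
    p,d=ray(n,u,v);return p+d*(z-p[2])/d[2]
def proj(n,P):
    c=env.camera_info(n);q=R.from_rotvec(c["rotation"]).inv().apply(np.array(P)-c["xyz"])@np.array(c["camera_matrix"]).T
    return q[...,:2]/q[...,2:]
def blue(im):
    h=cv2.cvtColor(im,cv2.COLOR_RGB2HSV);return cv2.inRange(h,(100,120,40),(125,255,255))
E
python3 - <<'E'
import cv2,numpy as np
t=cv2.imread("pics/top0.png");s=cv2.imread("pics/side0.png")
a=cv2.resize(t[125:225,195:355],(800,500)[:2],interpolation=cv2.INTER_CUBIC)[:, :]
cv2.imwrite("pics/topc.png",a)
b=cv2.resize(s[145:270,220:350],(624,600),interpolation=cv2.INTER_CUBIC)
cv2.imwrite("pics/sidec.png",b)
E
```

```text
(no output)
```

View pics/topc.png

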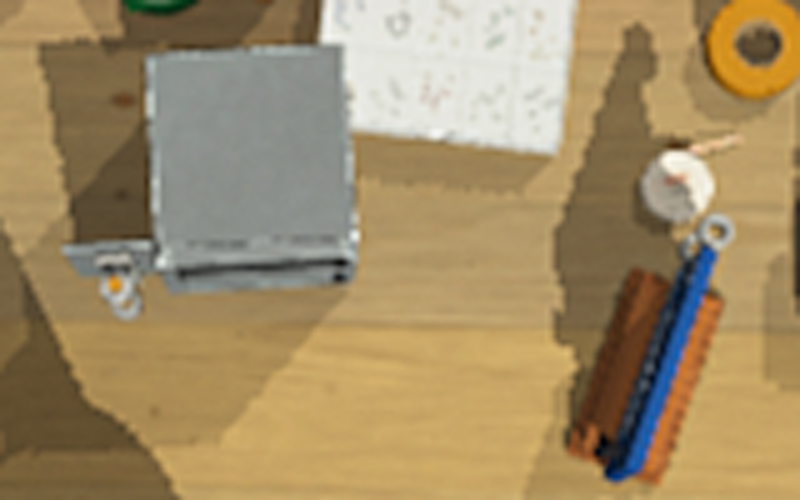

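View pics/sidec.png

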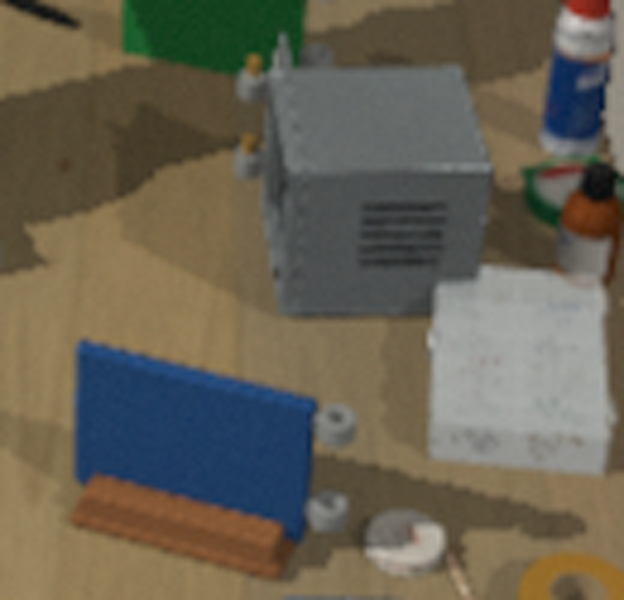

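The blue door's knuckle end points away from the robot, and its knob side faces +y. Both brass pintles show: the upper one in the top view at about (218,182), and both in the side view at about (273,158) and (272,175). Next I'll measure.

Run:
```python
from h import *
from scipy.optimize import least_squares
t=cv2.imread("pics/top0.png")[...,::-1].copy();s=cv2.imread("pics/side0.png")[...,::-1].copy()
# door top edge in top view
m=blue(t);m[:165]=0;m[225:]=0;m[:,:310]=0;m[:,345:]=0
pts=np.argwhere(m)[:,::-1].astype(float);print(len(pts))
rc=cv2.minAreaRect(pts.astype(np.float32));print("rect",rc)
bright=[p for p in pts if t[int(p[1]),int(p[0]),2]>120];print(len(bright))
r2=cv2.minAreaRect(np.float32(bright));print(r2)
b=cv2.boxPoints(r2);print("top corners z=.104",np.round([plane("top",*p,.104)[:2] for p in b],4).tolist())
# side view corners of the door
for n,p in {"side TL":(220+78/4.8,145+343/4.8),"side TR":(220+314/4.8,145+402/4.8)}.items(): print(n,np.round(plane("side",*p,.104),4))
print("knuckle side",np.round(plane("side",220+336/4.8,145+410/4.8,.100),4)," top",np.round(plane("top",195+716/5,125+232/5,.100),4))
# brass
for n,im,(u,v) in (("top",t,(218,182)),("side",s,(273,158)),("side",s,(272,174))):
    h=cv2.cvtColor(im,cv2.COLOR_RGB2HSV);k=cv2.inRange(h,(12,110,120),(30,255,255))
    w=k[v-5:v+6,u-5:u+6];q=np.argwhere(w)[:,::-1]+[u-5,v-5];print(n,len(q),q.mean(0),[ (z,np.round(plane(n,*q.mean(0),z),4).tolist()) for z in ((.104,.098) if v!=174 else (.038,))])
# box top corners z=.112
for p in ((147,57),(342,45),(355,235),(160,240)): print("box",np.round(plane("top",195+p[0]/5,125+p[1]/5,.112),4))
for p in ((462,68),(488,170),(275,70),(290,170)): print("boxs",np.round(plane("side",220+p[0]/4.8,145+p[1]/4.8,.112),4))
```

```text
202
rect ((327.0218811035156, 197.18975830078125), (5.809631824493408, 49.723609924316406), 19.98310661315918)
125
((328.15753173828125, 197.74656677246094), (3.394193649291992, 48.80615234375), 20.556045532226562)
top corners z=.104 [[0.4446, -0.2287], [0.5728, -0.2763], [0.5696, -0.2852], [0.4415, -0.2375]]
side TL [ 0.4455 -0.2411  0.104 ]
side TR [ 0.5686 -0.2833  0.104 ]
knuckle side [ 0.5801 -0.2844  0.1   ]  top [ 0.5819 -0.2857  0.1   ]
top 24 [215.25       183.79166667] [(0.104, [0.5405, 0.0564, 0.104]), (0.098, [0.5414, 0.057, 0.098])]
side 3 [272.33333333 157.33333333] [(0.104, [0.5424, 0.0435, 0.104]), (0.098, [0.5429, 0.053, 0.098])]
side 1 [271. 174.] [(0.038, [0.5416, 0.0512, 0.038])]
box [0.6731 0.0338 0.112 ]
box [ 0.6819 -0.0748  0.112 ]
box [ 0.5746 -0.0836  0.112 ]
box [0.5699 0.0241 0.112 ]
boxs [0.6723 0.0277 0.112 ]
boxs [ 0.6774 -0.0818  0.112 ]
boxs [0.5562 0.0193 0.112 ]
boxs [ 0.562  -0.0876  0.112 ]
```

```bash
R='{"x":-3.2,"y":-2.55}'; python3 -m pendant '[{"x":-3.2,"y":-2.55},{"x":-3.2,"y":-2.55},{"x":-3.2,"y":-2.55},{"x":-3.2,"y":-2.55},{"x":-3.2,"y":-2.55},{"x":-3.2,"y":-2.55},{"x":-3.2,"y":-2.55},{"x":-3.2,"y":-2.55},{"x":-3.2,"y":-2.55},{"x":-3.2,"y":-2.55},{"x":-3.2,"y":-2.55},{"x":-3.2,"y":-2.55}]'; python3 -m pendant '[{"roll":8.5},{"roll":8.5},{"roll":8.5},{"roll":8.5},{"roll":8.5},{"roll":8.5},{"roll":8.5},{"roll":8.5},{"roll":8.5},{"roll":8.5},{"roll":8.5},{"roll":8.5},{"roll":8.5},{"roll":8.5},{"roll":8.5},{"roll":8.5},{"roll":8.5},{"roll":8.5},{"roll":8.5},{"roll":8.5}]'; python3 -m pendant '[{"roll":8.5},{"roll":8.5},{}]'
```

```text
schema error: expected keys x, y, z, roll, fingers
schema error: expected keys x, y, z, roll, fingers
schema error: expected keys x, y, z, roll, fingers
```

```bash
python3 -m pendant '[{"x":-3.2,"y":-2.55,"z":0,"roll":0,"fingers":1},{"x":-3.2,"y":-2.55,"z":0,"roll":0,"fingers":1},{"x":-3.2,"y":-2.55,"z":0,"roll":0,"fingers":1},{"x":-3.2,"y":-2.55,"z":0,"roll":0,"fingers":1},{"x":-3.2,"y":-2.55,"z":0,"roll":0,"fingers":1},{"x":-3.2,"y":-2.55,"z":0,"roll":0,"fingers":1},{"x":-3.2,"y":-2.55,"z":0,"roll":0,"fingers":1},{"x":-3.2,"y":-2.55,"z":0,"roll":0,"fingers":1},{"x":-3.2,"y":-2.55,"z":0,"roll":0,"fingers":1},{"x":-3.2,"y":-2.55,"z":0,"roll":0,"fingers":1},{"x":-3.2,"y":-2.55,"z":0,"roll":0,"fingers":1},{"x":-3.2,"y":-2.55,"z":0,"roll":0,"fingers":1},{"x":0,"y":0,"z":0,"roll":0,"fingers":1}]'; python3 -m pendant '[{"x":0,"y":0,"z":0,"roll":8.5,"fingers":1},{"x":0,"y":0,"z":0,"roll":8.5,"fingers":1},{"x":0,"y":0,"z":0,"roll":8.5,"fingers":1},{"x":0,"y":0,"z":0,"roll":8.5,"fingers":1},{"x":0,"y":0,"z":0,"roll":8.5,"fingers":1},{"x":0,"y":0,"z":0,"roll":8.5,"fingers":1},{"x":0,"y":0,"z":0,"roll":8.5,"fingers":1},{"x":0,"y":0,"z":0,"roll":8.5,"fingers":1},{"x":0,"y":0,"z":0,"roll":8.5,"fingers":1},{"x":0,"y":0,"z":0,"roll":8.5,"fingers":1},{"x":0,"y":0,"z":0,"roll":8.5,"fingers":1},{"x":0,"y":0,"z":0,"roll":8.5,"fingers":1},{"x":0,"y":0,"z":0,"roll":0,"fingers":1}]'
```

```text
t: 1.45
tcp_pos: [0.4542, 0.2442, 0.2176]
ee_rot: [0.366, 3.118, -0.004]
contact_force: [-0.1, -0.3, -0.4]
gripper_width: 0.0852
finger_force: 0.0
t: 2.75
tcp_pos: [0.4499, 0.2512, 0.2171]
ee_rot: [-2.645, -1.695, 0.001]
contact_force: [-0.5, -0.4, 0.0]
gripper_width: 0.0858
finger_force: 0.0
```

```bash
python3 -m pendant '[{"x":0,"y":0,"z":0,"roll":8.55,"fingers":1},{"x":0,"y":0,"z":0,"roll":8.55,"fingers":1},{"x":0,"y":0,"z":0,"roll":8.55,"fingers":1},{"x":0,"y":0,"z":0,"roll":8.55,"fingers":1},{"x":0,"y":0,"z":0,"roll":8.55,"fingers":1},{"x":0,"y":0,"z":0,"roll":8.55,"fingers":1},{"x":0,"y":0,"z":0,"roll":8.55,"fingers":1},{"x":0,"y":0,"z":0,"roll":8.55,"fingers":1},{"x":0,"y":0,"z":0,"roll":8.55,"fingers":1},{"x":0,"y":0,"z":0,"roll":8.55,"fingers":1},{"x":0,"y":0,"z":0,"roll":0,"fingers":1}]'; python3 -m pendant '[{"x":1.64,"y":3.28,"z":0,"roll":0,"fingers":1},{"x":1.64,"y":3.28,"z":0,"roll":0,"fingers":1},{"x":1.64,"y":3.28,"z":0,"roll":0,"fingers":1},{"x":1.64,"y":3.28,"z":0,"roll":0,"fingers":1},{"x":1.64,"y":3.28,"z":0,"roll":0,"fingers":1},{"x":1.64,"y":3.28,"z":0,"roll":0,"fingers":1},{"x":1.64,"y":3.28,"z":0,"roll":0,"fingers":1},{"x":1.64,"y":3.28,"z":0,"roll":0,"fingers":1},{"x":1.64,"y":3.28,"z":0,"roll":0,"fingers":1},{"x":1.64,"y":3.28,"z":0,"roll":0,"fingers":1},{"x":1.64,"y":3.28,"z":0,"roll":0,"fingers":1},{"x":1.64,"y":3.28,"z":0,"roll":0,"fingers":1},{"x":1.64,"y":3.28,"z":0,"roll":0,"fingers":1},{"x":1.64,"y":3.28,"z":0,"roll":0,"fingers":1},{"x":0,"y":0,"z":0,"roll":0,"fingers":1},{"x":0,"y":0,"z":0,"roll":0,"fingers":1}]'
python3 - <<'E'
from h import *
o=env.get_obs();print(o["tcp_pos"],R.from_rotvec(o["ee_rot"]).as_matrix()[:,0])
im=env.get_image("wrist");cv2.imwrite("pics/w1.png",im[...,::-1])
m=blue(im);n,l,st,c=cv2.connectedComponentsWithStats(m);print([(s.tolist()) for s in st[1:] if s[4]>100])
k=1+np.argmax(st[1:,4]);q=np.argwhere(l==k)[:,::-1].astype(np.float32)
b=cv2.boxPoints(cv2.minAreaRect(q));print(b);print(np.round([plane("wrist",*p,.104)[:2] for p in b],4).tolist())
E
```

```text
t: 3.85
tcp_pos: [0.4501, 0.2511, 0.2172]
ee_rot: [3.094, -0.547, -0.001]
contact_force: [0.3, -0.3, 0.5]
gripper_width: 0.0852
finger_force: 0.0
t: 5.45
tcp_pos: [0.5065, -0.2602, 0.217]
ee_rot: [-3.093, 0.55, 0.001]
contact_force: [-0.3, 2.2, -0.9]
gripper_width: 0.0855
finger_force: 0.0
[ 0.50648192 -0.26016196  0.21703316] [ 9.38698291e-01 -3.44738739e-01 -8.48494744e-04]
[[299, 0, 71, 94, 2870], [355, 0, 85, 69, 2409], [244, 97, 13, 144, 1527]]
[[293.77438    14.543945 ]
 [349.43802    -1.9021378]
 [373.39383    79.1791   ]
 [317.7302     95.62518  ]]
[[0.6187, -0.3324], [0.6149, -0.3752], [0.552, -0.3786], [0.5551, -0.3326]]
```

View pics/w1.png

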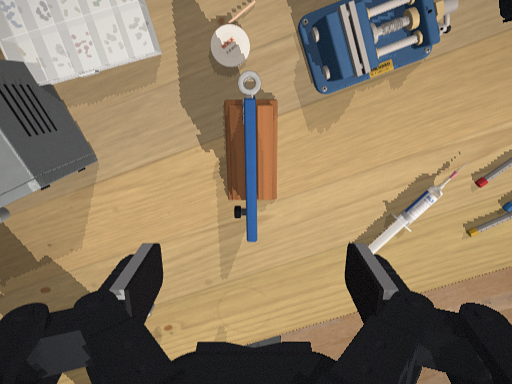

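The wrist view shows the door's top edge as an upright strip from (250,97) to (252,241), with the knuckle ring at (249,83). The door is aligned with the tool.

Run:
```python
from h import *
im=cv2.imread("pics/w1.png")[...,::-1].copy()
m=blue(im);n,l,st,c=cv2.connectedComponentsWithStats(m)
k=l==l[170,250]
q=np.argwhere(k)[:,::-1].astype(float)
# columns per row, mid line
for v in (105,130,160,190,225,236):
    u=np.where(k[v])[0];print(v,u.min(),u.max())
A=[];
for v in range(102,238,4):
    u=np.where(k[v])[0];A.append(plane("wrist",(u.min()+u.max())/2,v,.104)[:2])
A=np.array(A);d=A[0]-A[-1];print("yaw",np.degrees(np.arctan2(d[1],d[0])))
a=plane("wrist",250.5,97,.104);b=plane("wrist",252,241.5,.104);mid=(a+b)/2;print(a,b,mid,np.linalg.norm(a-b))
kn=plane("wrist",249.2,83.5,.100);print("kn",kn)
o=env.get_obs();M=R.from_rotvec(o["ee_rot"]).as_matrix();print("tool delta cm",100*M.T@(mid-o["tcp_pos"]),M[:,2])
c=env.camera_info("wrist");print("cam in tool",M.T@(c["xyz"]-o["tcp_pos"]),M.T@R.from_rotvec(c["rotation"]).as_matrix())
```

```text
105 244 254
130 245 255
160 245 255
190 246 255
225 247 256
236 247 256
yaw -19.137925910781686
[ 0.57299021 -0.28031414  0.104     ] [ 0.44854635 -0.23609962  0.104     ] [ 0.51076828 -0.25820688  0.104     ] 0.13206512525666528
kn [ 0.58332204 -0.28292691  0.1       ]
tool delta cm [ 0.35770359 -0.16682695 11.29282524] [-6.20056670e-04  1.35738982e-03 -9.99998887e-01]
cam in tool [ 7.77069065e-02  8.30297008e-05 -1.56918575e-01] [[ 9.72061931e-04 -9.53943187e-01 -2.99985752e-01]
 [ 9.99999474e-01  8.29133979e-04  6.03744370e-04]
 [-3.27209448e-04 -2.99986181e-01  9.53943491e-01]]
```

```bash
python3 -m pendant '[{"x":0.36,"y":-0.16,"z":0,"roll":-1,"fingers":1},{"x":0,"y":0,"z":3,"roll":0,"fingers":1},{"x":0,"y":0,"z":3,"roll":0,"fingers":1},{"x":0,"y":0,"z":3,"roll":0,"fingers":1},{"x":0,"y":0,"z":2.5,"roll":0,"fingers":1},{"x":0,"y":0,"z":1.3,"roll":0,"fingers":1},{"x":0,"y":0,"z":0,"roll":0,"fingers":1},{"x":0,"y":0,"z":0,"roll":0,"fingers":0},{"x":0,"y":0,"z":0,"roll":0,"fingers":-0.5},{"x":0,"y":0,"z":0,"roll":0,"fingers":-1},{"x":0,"y":0,"z":0,"roll":0,"fingers":-1},{"x":0,"y":0,"z":0,"roll":0,"fingers":-1},{"x":0,"y":0,"z":0,"roll":0,"fingers":-1},{"x":0,"y":0,"z":0,"roll":0,"fingers":-1}]' 45
```

```text
t: 6.9
tcp_pos: [0.5111, -0.26, 0.0904]
ee_rot: [3.097, -0.526, 0.002]
contact_force: [-1.2, 0.4, 5.5]
gripper_width: -0.0001
finger_force: 2.7
```

Run:
```python
from h import *
im=env.get_image("side");w=env.get_image("wrist")
print(env.get_obs()["tcp_pos"],env.get_obs()["finger_force"],env.get_obs()["gripper_width"])
a=cv2.resize(im[170:290,190:350],(480,360),interpolation=cv2.INTER_CUBIC);b=cv2.resize(w,(320,240))
o=np.zeros((360,800,3),np.uint8);o[:,:480]=a;o[:240,480:]=b;cv2.imwrite("pics/s2.png",o[...,::-1])
```

```text
[ 0.5111692  -0.26011279  0.09036741] 2.723413319326937 -4.941487198581119e-05
```

View pics/s2.png

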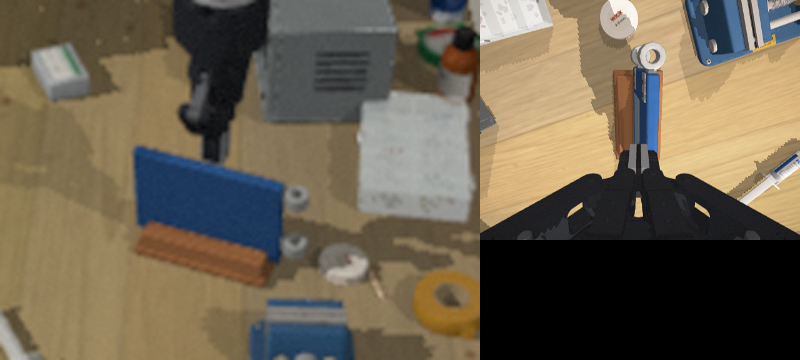

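```bash
python3 - <<'E'
from h import *
print(proj("side",np.array([[.511,-.26,.09],[.511,-.26,.071],[.511,-.262,.104]])), "crop px = (u-190)*3,(v-170)*3")
c=env.get_obs();print(c["contact_force"],c["torque"])
E
python3 -m pendant '[{"x":0,"y":0,"z":-1,"roll":0,"fingers":-1},{"x":0,"y":0,"z":-2,"roll":0,"fingers":-1},{"x":0,"y":0,"z":-3,"roll":0,"fingers":-1},{"x":0,"y":0,"z":-3,"roll":0,"fingers":-1},{"x":0,"y":0,"z":-3.8,"roll":0,"fingers":1},{"x":0,"y":0,"z":0,"roll":0,"fingers":1},{"x":0,"y":0,"z":0,"roll":0,"fingers":1},{"x":0,"y":0,"z":0,"roll":0,"fingers":1},{"x":0,"y":0,"z":0,"roll":0,"fingers":1}]'
python3 - <<'E'
from h import *
s=env.get_image("side");w=env.get_image("wrist")
o=np.zeros((384,800,3),np.uint8);o[:,:380]=cv2.resize(s[190:270,215:295],(380,384),interpolation=cv2.INTER_CUBIC);o[:300,400:]=cv2.resize(w[0:300,56:456],(400,300));cv2.imwrite("pics/s3.png",o[...,::-1]);cv2.imwrite("pics/w3.png",w[...,::-1])
E
```

```text
[[261.87826466 226.27011031]
 [261.60516203 231.96739962]
 [262.08409149 222.52081846]] crop px = (u-190)*3,(v-170)*3
[-1.56517018  0.2238239   5.2016285 ] [0.02510844 0.20916817 0.02775925]
t: 7.9
tcp_pos: [0.51, -0.2587, 0.2161]
ee_rot: [-3.097, 0.525, 0.004]
contact_force: [0.0, 1.5, 0.5]
gripper_width: 0.0724
finger_force: 0.0
```

View pics/s3.png

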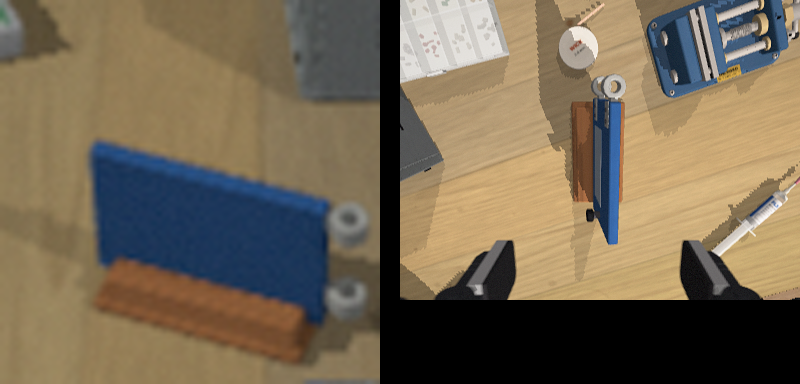

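The door now leans about 8° toward tool +y inside its slot, with its top strip at about (612,170) in the collage. The jaws closed to zero without holding it, so I'll go down again and close in stages, checking the state at each one.

```bash
python3 - <<'E'
from h import *
im=cv2.imread("pics/w3.png")[...,::-1].copy();k=blue(im)
for v in (110,140,170,200,230):
    u=np.where(k[v,230:300])[0]+230
    print(v,u.min(),u.max(),[im[v,x].tolist() for x in (u.max()-14,u.max()-3)],np.round(plane("wrist",u.max()-5,v,.103),4))
o=env.get_obs();M=R.from_rotvec(o["ee_rot"]).as_matrix();print(o["tcp_pos"],100*M.T@(plane("wrist",268,170,.103)-o["tcp_pos"]))
E
python3 -m pendant '[{"x":0,"y":0.3,"z":3,"roll":0,"fingers":1},{"x":0,"y":0,"z":3,"roll":0,"fingers":1},{"x":0,"y":0,"z":3,"roll":0,"fingers":1},{"x":0,"y":0,"z":3,"roll":0,"fingers":1},{"x":0,"y":0,"z":1,"roll":0,"fingers":1},{"x":0,"y":0,"z":0,"roll":0,"fingers":0.2},{"x":0,"y":0,"z":0,"roll":0,"fingers":0.2},{"x":0,"y":0,"z":0,"roll":0,"fingers":0.2},{"x":0,"y":0,"z":0,"roll":0,"fingers":0.2}]'
python3 - <<'E'
from h import *
w=env.get_image("wrist");cv2.imwrite("pics/w4.png",w[...,::-1])
E
```

```text
110 249 276 [[63, 60, 60], [56, 103, 166]] [ 0.561  -0.2924  0.103 ]
140 249 275 [[24, 42, 67], [57, 104, 169]] [ 0.5374 -0.2837  0.103 ]
170 250 274 [[26, 43, 70], [57, 105, 171]] [ 0.5125 -0.2746  0.103 ]
200 250 273 [[22, 42, 68], [59, 107, 171]] [ 0.486  -0.2648  0.103 ]
230 259 273 [[15, 37, 66], [63, 112, 177]] [ 0.4575 -0.2554  0.103 ]
[ 0.51021874 -0.25897402  0.21630736] [ 0.74978429  1.30880903 11.32925133]
t: 8.9
tcp_pos: [0.5107, -0.2626, 0.0887]
ee_rot: [3.097, -0.525, 0.004]
contact_force: [0.4, -0.3, 0.4]
gripper_width: 0.0514
finger_force: 0.0
```

View pics/w4.png

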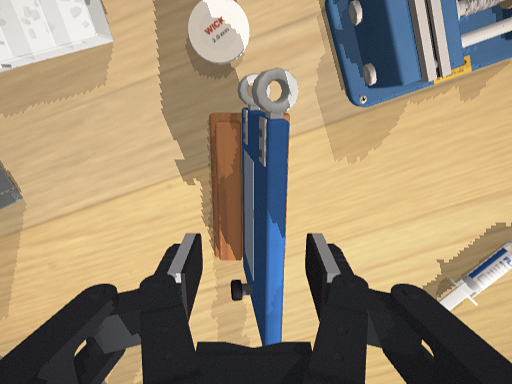

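The door's top strip, at about (275,230), now runs between the two pads at about (188,255) and (322,255). I'll close in stages.

```bash
python3 -m pendant '[{"x":0,"y":0,"z":0,"roll":0,"fingers":-0.1},{"x":0,"y":0,"z":0,"roll":0,"fingers":-0.3},{"x":0,"y":0,"z":0,"roll":0,"fingers":-0.45}]' 30;  python3 -m pendant '[{"x":0,"y":0,"z":0,"roll":0,"fingers":-0.55},{"x":0,"y":0,"z":0,"roll":0,"fingers":-0.6},{"x":0,"y":0,"z":0,"roll":0,"fingers":-0.65}]';  python3 -m pendant '[{"x":0,"y":0,"z":0,"roll":0,"fingers":-0.7},{"x":0,"y":0,"z":0,"roll":0,"fingers":-0.75},{"x":0,"y":0,"z":0,"roll":0,"fingers":-0.8}]';python3 -m pendant '[{"x":0,"y":0,"z":0,"roll":0,"fingers":-0.85},{"x":0,"y":0,"z":0,"roll":0,"fingers":-0.9},{"x":0,"y":0,"z":0,"roll":0,"fingers":-0.9}]'
```

```text
t: 9.25
tcp_pos: [0.5099, -0.2621, 0.0875]
ee_rot: [-3.097, 0.525, -0.0]
contact_force: [-0.6, 0.7, -0.4]
gripper_width: 0.0236
finger_force: 0.0
t: 9.55
tcp_pos: [0.5098, -0.2621, 0.0873]
ee_rot: [-3.097, 0.525, 0.0]
contact_force: [0.1, 0.7, -0.5]
gripper_width: 0.0147
finger_force: 0.0
t: 9.85
tcp_pos: [0.5098, -0.2622, 0.0874]
ee_rot: [-3.097, 0.526, 0.0]
contact_force: [0.4, 0.1, 0.7]
gripper_width: 0.0089
finger_force: 19.4
t: 10.15
tcp_pos: [0.5098, -0.2622, 0.0874]
ee_rot: [-3.097, 0.526, -0.0]
contact_force: [-1.1, -0.8, 1.9]
gripper_width: 0.0084
finger_force: 29.3
```

Run:
```python
from h import *
im=env.get_image("wrist");cv2.imwrite("pics/w5.png",im[...,::-1]);k=blue(im)
for v in (120,150,180,210,230):
    u=np.where(k[v,200:300])[0]+200
    print(v,u.min(),u.max(),"top px",[x for x in range(u.min(),u.max()+1) if im[v,x,2]>130][::99] ,sum(im[v,x,2]>130 for x in range(u.min(),u.max()+1)),[int(im[v,x,2]) for x in range(u.min(),u.max()+1,3)])
print(proj("wrist",np.array([[.5738,-.2806,.104]])))
o=env.get_obs();print(o["gripper_width"],o["finger_force"])
```

```text
120 243 264 top px [249] 9 [70, 123, 131, 132, 131, 126, 156, 123]
150 243 264 top px [257] 8 [76, 119, 126, 125, 123, 190, 186, 158]
180 243 263 top px [253] 11 [72, 115, 125, 122, 182, 185, 189]
210 243 263 top px [] 0 [70, 113, 124, 126, 125, 122, 121]
230 245 262 top px [252] 1 [101, 127, 125, 128, 127, 126]
[[244.57811769 113.75607452]]
0.008509535541467371 29.288772289728513
```

```bash
python3 -m pendant '[{"x":0,"y":0,"z":0,"roll":0,"fingers":-1},{"x":0,"y":0,"z":0,"roll":0,"fingers":-1}]' 45; python3 -m pendant '[{"x":0,"y":0,"z":-0.3,"roll":0,"fingers":-1},{"x":0,"y":0,"z":-0.5,"roll":0,"fingers":-1},{"x":0,"y":0,"z":-0.7,"roll":0,"fingers":-1},{"x":0,"y":0,"z":0,"roll":0,"fingers":-1},{"x":0,"y":0,"z":0,"roll":0,"fingers":-1}]'
```

```text
t: 10.4
tcp_pos: [0.5098, -0.2622, 0.0875]
ee_rot: [-3.097, 0.526, -0.0]
contact_force: [-0.5, 0.0, 2.5]
gripper_width: 0.0074
finger_force: 44.5
t: 10.9
tcp_pos: [0.5101, -0.2621, 0.1026]
ee_rot: [-3.097, 0.525, -0.001]
contact_force: [0.3, -0.8, -3.1]
gripper_width: 0.0076
finger_force: 43.9
```

```bash
python3 -m pendant '[{"x":0,"y":0,"z":-2,"roll":0,"fingers":-1},{"x":0,"y":0,"z":-3,"roll":0,"fingers":-1},{"x":0,"y":0,"z":-3,"roll":0,"fingers":-1},{"x":0,"y":0,"z":-3,"roll":0,"fingers":-1},{"x":-0.9,"y":-1.2,"z":-0.7,"roll":0,"fingers":-1},{"x":-1.7,"y":-2.4,"z":0,"roll":0,"fingers":-1},{"x":-1.7,"y":-2.4,"z":0,"roll":0,"fingers":-1},{"x":-1.7,"y":-2.4,"z":0,"roll":0,"fingers":-1},{"x":-1.7,"y":-2.4,"z":0,"roll":0,"fingers":-1},{"x":-1.7,"y":-2.4,"z":0,"roll":0,"fingers":-1},{"x":-1.7,"y":-2.4,"z":0,"roll":0,"fingers":-1},{"x":-1.7,"y":-2.4,"z":0,"roll":0,"fingers":-1},{"x":-1.7,"y":-2.4,"z":0,"roll":0,"fingers":-1},{"x":-1.7,"y":-2.4,"z":0,"roll":0,"fingers":-1},{"x":-1.7,"y":-2.4,"z":0,"roll":0,"fingers":-1},{"x":-1.7,"y":-2.4,"z":0,"roll":0,"fingers":-1},{"x":-0.9,"y":-1.2,"z":0,"roll":0,"fingers":-1},{"x":0,"y":0,"z":0,"roll":0,"fingers":-1},{"x":0,"y":0,"z":0,"roll":0,"fingers":-1}]'
python3 - <<'E'
from h import *
o=env.get_obs();print(o["tcp_pos"],o["ee_rot"],o["gripper_width"],o["contact_force"])
w=env.get_image("wrist");s=env.get_image("side");cv2.imwrite("pics/w6.png",w[...,::-1])
o=np.zeros((384,800,3),np.uint8);o[:,:512]=w;o[:288,512:]=cv2.resize(s[100:200,220:320],(288,288),interpolation=cv2.INTER_CUBIC);cv2.imwrite("pics/c6.png",o[...,::-1])
E
```

```text
t: 12.8
tcp_pos: [0.4113, 0.0764, 0.2193]
ee_rot: [3.097, -0.526, 0.0]
contact_force: [0.3, -0.3, -1.9]
gripper_width: 0.0075
finger_force: 44.1
[0.41133429 0.07641879 0.21927156] [ 3.09678790e+00 -5.25995062e-01  1.67890462e-05] 0.007535265563407238 [ 0.33082603 -0.25940323 -1.86297732]
```

View pics/c6.png

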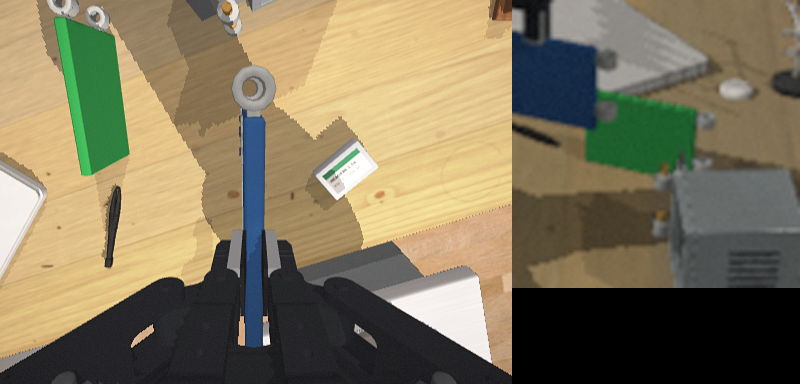

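The wrist view shows the held door's upper knuckle ring at about (254,88), the upper pintle at about (226,8) and the lower one at about (232,25). The door hangs upright.

Run:
```python
from h import *
im=cv2.imread("pics/w6.png")[...,::-1].copy();h=cv2.cvtColor(im,cv2.COLOR_RGB2HSV)
k=cv2.inRange(h[:45,195:260],(8,130,90),(28,255,255))
n,l,st,c=cv2.connectedComponentsWithStats(k)
for i in range(1,n):
    if st[i,4]>8: print("brass",st[i],c[i]+[195,0])
g=cv2.inRange(h[55:120,225:285],(0,0,60),(180,45,255))
n,l,st,c=cv2.connectedComponentsWithStats(g);i=1+np.argmax(st[1:,4]);cs,_=cv2.findContours((l==i).astype(np.uint8),cv2.RETR_CCOMP,cv2.CHAIN_APPROX_NONE)
for q in cs:
    if len(q)>15: print("ring",cv2.minEnclosingCircle(q+np.array([225,55])),cv2.boundingRect(q+np.array([225,55])))
for p,z in (((226,6),.104),((232,25),.044)): print(plane("wrist",*p,z))
```

```text
brass [ 27   1  10  14 107] [226.55140187   7.85046729]
brass [35 24  6  4 16] [232.75    25.9375]
ring ((251.22882080078125, 93.31356048583984), 28.448951721191406) (231, 65, 45, 55)
ring ((249.0, 87.5), 9.013978004455566) (241, 79, 17, 18)
[0.5474689  0.05018263 0.104     ]
[0.54436427 0.05055058 0.044     ]
```

Run:
```python
from h import *
o=env.get_obs();T=o["tcp_pos"];M=R.from_rotvec(o["ee_rot"]).as_matrix()
zt=T[2]-.0875+.056+.044;print("ztop",zt)
K=plane("wrist",253.5,87.3,zt);print("K",K,"tool",M.T@(K-T))
for v in (6,5): 
    P=plane("wrist",226.5,v,.104);print("P",P,"tool delta K->P cm",100*M.T@(P-K))
for n,p,z in (("top",(218.2,182),.104),("side",(272.9,158.3),.102),("side",(271.9,174.6),.042)): print(n,plane(n,*p,z))
```

```text
ztop 0.2318353114122617
K [0.48458036 0.05000505 0.23183531] tool [ 0.0774245   0.0001528  -0.01248938]
P [0.54734197 0.04982089 0.104     ] tool delta K->P cm [ 5.9241715  -2.07036058 12.78385685]
P [0.54797875 0.04957886 0.104     ] tool delta K->P cm [ 5.99227386 -2.06868347 12.78386655]
top [0.54561785 0.04839887 0.104     ]
side [0.54414555 0.04133676 0.102     ]
side [0.5440652  0.04218522 0.042     ]
```

```bash
python3 -m pendant '[{"x":0,"y":0,"z":1.5,"roll":0,"fingers":-1},{"x":0,"y":0,"z":2,"roll":0,"fingers":-1},{"x":0,"y":0,"z":2,"roll":0,"fingers":-1},{"x":0,"y":0,"z":2,"roll":0,"fingers":-1},{"x":0,"y":0,"z":2,"roll":0,"fingers":-1},{"x":0,"y":0,"z":1.1,"roll":0,"fingers":-1},{"x":0.9,"y":-0.33,"z":0,"roll":0,"fingers":-1},{"x":0.9,"y":-0.33,"z":0,"roll":0,"fingers":-1},{"x":0.9,"y":-0.33,"z":0,"roll":0,"fingers":-1},{"x":0.9,"y":-0.33,"z":0,"roll":0,"fingers":-1},{"x":0,"y":0,"z":0,"roll":0,"fingers":-1},{"x":0,"y":0,"z":0,"roll":0,"fingers":-1},{"x":0,"y":0,"z":0,"roll":0,"fingers":-1}]'
cat > m.py <<'E'
from h import *
import sys
o=env.get_obs();T=o["tcp_pos"];M=R.from_rotvec(o["ee_rot"]).as_matrix()
im=env.get_image("wrist");cv2.imwrite("pics/"+sys.argv[1]+".png",im[...,::-1]);h=cv2.cvtColor(im,cv2.COLOR_RGB2HSV)
k=cv2.inRange(h[:130,180:330],(8,130,90),(28,255,255))
k[:]=cv2.morphologyEx(k,cv2.MORPH_OPEN,np.ones((2,2)))
n,l,st,c=cv2.connectedComponentsWithStats(k)
for i in range(1,n):
    if st[i,4]>15: print("brass",st[i]+[180,0,0,0,0],c[i]+[180,0])
K=T+M@np.array([.0774,.00015,-.0125]);print("TCP",T,"K exp",K,"px",proj("wrist",K[None]))
for p in sys.argv[2:]:
    u,v,z=map(float,p.split(","));P=plane("wrist",u,v,z);print("P",P,"tool d cm",100*M.T@(P-K))
E
python3 m.py w7
```

```text
t: 14.2
tcp_pos: [0.4492, 0.0779, 0.1133]
ee_rot: [-3.097, 0.526, 0.001]
contact_force: [-0.6, 0.3, -2.9]
gripper_width: 0.0074
finger_force: 44.1
brass [232  29  16  19 242] [240.03305785  37.67355372]
TCP [0.44920445 0.07790246 0.1133487 ] K exp [0.52223092 0.05222618 0.12579444] px [[253.53967529  87.15630427]]
```

```bash
python3 m.py w8 240,36.5,.104 240,37.5,.104
```

```text
brass [232  28  17  20 246] [240.16666667  37.46747967]
TCP [0.44910924 0.07792703 0.11331863] K exp [0.52213798 0.05225591 0.12576166] px [[253.67966705  87.41137642]]
P [0.54628939 0.05079607 0.104     ] tool d cm [ 2.32977421 -0.65840064  2.1745286 ]
P [0.54587692 0.05094561 0.104     ] tool d cm [ 2.28590282 -0.6589156   2.17456094]
```

```bash
python3 -m pendant '[{"x":0.6,"y":-0.17,"z":0,"roll":0,"fingers":-1},{"x":0.6,"y":-0.17,"z":0,"roll":0,"fingers":-1},{"x":0.6,"y":-0.17,"z":0,"roll":0,"fingers":-1},{"x":0.5,"y":-0.15,"z":0,"roll":0,"fingers":-1},{"x":0,"y":0,"z":0,"roll":0,"fingers":-1},{"x":0,"y":0,"z":0,"roll":0,"fingers":-1},{"x":0,"y":0,"z":0,"roll":0,"fingers":-1}]'; python3 m.py w9; python3 -c "
import cv2,numpy as np
a=cv2.imread('pics/w9.png')[45:135,200:310];cv2.imwrite('pics/w9c.png',cv2.resize(a,(660,540),interpolation=cv2.INTER_CUBIC))"
```

```text
t: 15.0
tcp_pos: [0.4732, 0.0765, 0.1132]
ee_rot: [3.097, -0.526, -0.001]
contact_force: [-0.0, -0.2, -2.1]
gripper_width: 0.0079
finger_force: 44.1
brass [247  79  14  16 177] [253.48587571  86.81920904]
TCP [0.47320281 0.07649062 0.11324029] K exp [0.54622609 0.05081104 0.12569791] px [[253.64701824  87.33419015]]
```

View pics/w9c.png

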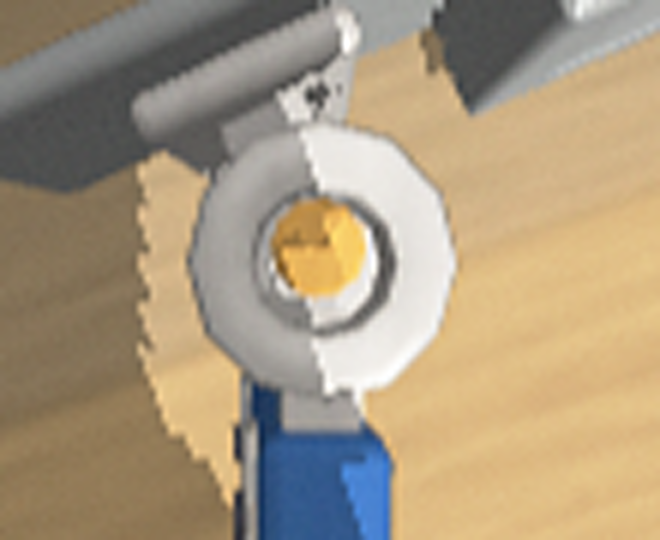

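Through the bore (centre about (253.7,88)) I can see the brass tip at about (253,86), nearly concentric. I'll work out the remaining offset.

Run:
```python
from h import *
o=env.get_obs();T=o["tcp_pos"];M=R.from_rotvec(o["ee_rot"]).as_matrix()
for kp in ((253.7,87.9),):
    K=plane("wrist",*kp,.1257)
    for z in (.1117,.104): print(z,proj("wrist",np.array([[K[0],K[1],z]])))
    P=plane("wrist",253.0,86.2,.104);print(K,P,100*M.T@(P-K))
```

```text
0.1117 [[253.66882745  87.77643559]]
0.104 [[253.65391927  87.71734127]]
[0.54599554 0.05086678 0.1257    ] [0.54679036 0.05093767 0.104     ] [ 0.07375932 -0.03287821  2.16996456]
```

```bash
python3 -m pendant '[{"x":0.07,"y":-0.03,"z":0,"roll":0,"fingers":-1},{"x":0,"y":0,"z":0.2,"roll":0,"fingers":-1},{"x":0,"y":0,"z":0.2,"roll":0,"fingers":-1},{"x":0,"y":0,"z":0.2,"roll":0,"fingers":-1},{"x":0,"y":0,"z":0.1,"roll":0,"fingers":-1},{"x":0,"y":0,"z":0,"roll":0,"fingers":-1}]'; python3 -m pendant '[{"x":0,"y":0,"z":0.1,"roll":0,"fingers":-1},{"x":0,"y":0,"z":0.1,"roll":0,"fingers":-1},{"x":0,"y":0,"z":0.1,"roll":0,"fingers":-1},{"x":0,"y":0,"z":0,"roll":0,"fingers":-1}]'
```

```text
t: 15.65
tcp_pos: [0.4741, 0.0766, 0.1062]
ee_rot: [3.097, -0.526, -0.001]
contact_force: [0.4, 0.4, -3.2]
gripper_width: 0.0074
finger_force: 44.1
t: 16.05
tcp_pos: [0.4738, 0.077, 0.1034]
ee_rot: [-3.097, 0.525, 0.002]
contact_force: [-3.0, 1.0, 2.4]
gripper_width: 0.0078
finger_force: 44.6
```

```bash
python3 -m pendant '[{"x":-0.05,"y":0.0,"z":0,"roll":0,"fingers":-1},{"x":0,"y":0,"z":0,"roll":0,"fingers":-1}]'; python3 -m pendant '[{"x":0,"y":0,"z":0.1,"roll":0,"fingers":-1},{"x":0,"y":0,"z":0,"roll":0,"fingers":-1}]'
```

```text
t: 16.25
tcp_pos: [0.4739, 0.0769, 0.1035]
ee_rot: [-3.097, 0.525, -0.0]
contact_force: [-2.6, 1.0, 1.9]
gripper_width: 0.0076
finger_force: 44.5
t: 16.45
tcp_pos: [0.4733, 0.0771, 0.1024]
ee_rot: [-3.097, 0.525, 0.002]
contact_force: [-3.5, 2.5, 4.4]
gripper_width: 0.0073
finger_force: 44.8
```

```bash
python3 -m pendant '[{"x":0,"y":0,"z":-0.3,"roll":0,"fingers":-1},{"x":0,"y":0,"z":0,"roll":0,"fingers":-1},{"x":0,"y":0,"z":0,"roll":0,"fingers":-1}]'
cat > a.py <<'E'
from h import *
import sys
o=env.get_obs();T=o["tcp_pos"];M=R.from_rotvec(o["ee_rot"]).as_matrix()
im=env.get_image("wrist");cv2.imwrite("pics/"+sys.argv[1]+".png",im[...,::-1]);h=cv2.cvtColor(im,cv2.COLOR_RGB2HSV)
k=cv2.inRange(h[60:120,225:285],(8,130,90),(28,255,255));q=np.argwhere(cv2.morphologyEx(k,cv2.MORPH_OPEN,np.ones((3,3))))[:,::-1]+[225,60]
b=cv2.boundingRect(q.astype(np.int32)[:,None]);print("brass",b,q.mean(0),cv2.minEnclosingCircle(q.astype(np.float32)))
for v in (76,80,84,88,92,96,100): print(v,''.join('B' if k[v-60,u] else '%x'%(int(im[v,u+225].mean())//16) for u in range(2,58)))
for u in (248,252,256,260): print(u,''.join('B' if k[v,u-225] else '%x'%(int(im[v+60,u].mean())//16) for v in range(0,60)))
print("TCP",T,o["ee_rot"])
E
python3 a.py w10
```

```text
t: 16.75
tcp_pos: [0.4743, 0.0765, 0.1054]
ee_rot: [3.097, -0.526, 0.002]
contact_force: [0.2, 0.4, -1.6]
gripper_width: 0.0075
finger_force: 44.1
brass (246, 81, 15, 15) [253.09042553  88.14893617] ((253.5, 88.5), 7.905794143676758)
76 6666bb969aaabaaaa99999887ecddddeeeeeeeeeeeeedb9aaaaaaaaa
80 776bba799aaaaa99986789a9887778aa868adeeeeeeeeee9baaaabab
84 77669799aaaaa9988aa8BBBBBBBBBBBBB8e656cedeeeeeee9bbbbbbb
88 666b699999aaaa97aa7BBBBBBBBBBBBBBB7f756cddeeeeeeeabbaaaa
92 777686999aaaaaa99a86BBBBBBBBBBBBB7f856bddeeeeeeeabbbbbbb
96 766baa69999aaaaa998888779BB788dec767addeeeeeeeeabbbbbbbb
100 77668bb789999aaaaaaaaaa998788aacceeeeeeeeeeffebbbbbbbbbb
248 5adddcaabbbaa9999768997BBBBBBBBBBBB78888abbbaa9998989aaa8656
252 9549aadeeeeeeeffea9a8BBBBBBBBBBBBBBBBbdb8ceefda99989a99a8656
256 ccccbaceeeeeeeeedb998BBBBBBBBBBBBBBB8ca7adeeeeeeefeb99aa8656
260 aaaaaa9ceeeeeeeeedb968dd8BBBBBBB79dc777beeeeeeefffdccdb98656
TCP [0.47428553 0.07646134 0.10539949] [ 3.09709892e+00 -5.26045977e-01  1.81405056e-03]
```

```bash
cat > f.py <<'E'
from h import *
o=env.get_obs();M=R.from_rotvec(o["ee_rot"]).as_matrix()
print("  tool F",np.round(M.T@o["contact_force"],1),"T",np.round(M.T@o["torque"],3),"z",round(o["tcp_pos"][2],4))
E
python3 f.py; python3 -m pendant '[{"x":0,"y":0,"z":0.1,"roll":0,"fingers":-1},{"x":0,"y":0,"z":0.1,"roll":0,"fingers":-1},{"x":0,"y":0,"z":0.1,"roll":0,"fingers":-1},{"x":0,"y":0,"z":0,"roll":0,"fingers":-1}]'; python3 f.py;python3 -m pendant '[{"x":-0.05,"y":-0.05,"z":0,"roll":0,"fingers":-1},{"x":0,"y":0,"z":0,"roll":0,"fingers":-1},{"x":0,"y":0,"z":0,"roll":0,"fingers":-1}]';python3 f.py
```

```text
tool F [0.9 0.4 1.7] T [ 0.02   0.041 -0.019] z 0.1053
t: 17.2
tcp_pos: [0.4734, 0.0771, 0.1024]
ee_rot: [-3.097, 0.525, 0.002]
contact_force: [-3.4, 1.2, 3.4]
gripper_width: 0.0076
finger_force: 44.8
  tool F [-3.6  0.  -3.4] T [-0.019 -0.741 -0.027] z 0.1024
t: 17.5
tcp_pos: [0.4736, 0.0775, 0.1025]
ee_rot: [-3.097, 0.525, -0.0]
contact_force: [-3.2, 0.3, 3.8]
gripper_width: 0.0072
finger_force: 44.7
  tool F [-3.1  0.8 -3.8] T [-0.046 -0.58  -0.006] z 0.1025
```

```bash
python3 -m pendant '[{"x":-0.05,"y":0.03,"z":0,"roll":0,"fingers":-1},{"x":0,"y":0,"z":0,"roll":0,"fingers":-1},{"x":0,"y":0,"z":0,"roll":0,"fingers":-1}]';python3 f.py;python3 -m pendant '[{"x":-0.05,"y":0,"z":0,"roll":0,"fingers":-1},{"x":0,"y":0,"z":0,"roll":0,"fingers":-1},{"x":0,"y":0,"z":0,"roll":0,"fingers":-1}]';python3 f.py; python3 a.py w11 | grep -v B
```

```text
t: 17.8
tcp_pos: [0.4733, 0.0772, 0.1025]
ee_rot: [-3.097, 0.526, -0.001]
contact_force: [-2.5, 0.6, 1.7]
gripper_width: 0.0075
finger_force: 44.5
  tool F [-2.6  0.2 -1.7] T [-0.051 -0.248  0.036] z 0.1025
t: 18.1
tcp_pos: [0.473, 0.0772, 0.1025]
ee_rot: [3.097, -0.526, 0.002]
contact_force: [0.8, -0.0, -0.2]
gripper_width: 0.0077
finger_force: 44.2
  tool F [ 0.8 -0.2  0.2] T [-0.015  0.201  0.014] z 0.1025
brass (247, 78, 15, 15) [253.99487179  84.89230769] ((254.0, 84.80000305175781), 7.965020656585693)
76 779bbb989aaaaaaa99999887667abcddeeeeeeeeeeeeeeb9aaaaaaaa
96 6767ba69999aaaaaa987788888dddddc86679ddeeeeeeefdbbbbbbbb
100 777779a689999aaaaaaaaaa9988889abcdeeeeeeeefffecbbbbbbbbb
TCP [0.47304256 0.07723661 0.10245623] [ 3.09722865e+00 -5.25761926e-01  2.04440734e-03]
```

Run:
```python
from h import *
im=env.get_image("side");cv2.imwrite("pics/s12.png",im[...,::-1]);k=blue(im)
o=env.get_obs();T=o["tcp_pos"];M=R.from_rotvec(o["ee_rot"]).as_matrix()
x,y=M[:,0]*[1,1,0],M[:,1]*[1,1,0]
def pt(a,b,c): return T+x*a+y*b+np.array([0,0,c])
mid=-.0315
for nm,c in (("bot",mid-.048),("top",mid+.048)):
    q=proj("side",np.array([pt(-.0666,.005,c),pt(.0654,.005,c)]));print(nm,q.tolist(),"slope",np.diff(q,axis=0)[0][1]/np.diff(q,axis=0)[0][0])
n,l,st,c=cv2.connectedComponentsWithStats(k);
q=proj("side",pt(-.03,.005,-.06)[None])[0].astype(int);lab=l[q[1],q[0]];print(st[lab]);kk=l==lab
us=range(st[lab][0]+3,st[lab][0]+st[lab][2]-3)
g=im.astype(int)[...,2]-im.astype(int)[...,0]
for which in ("bot","top"):
    r=[]
    for u in us:
        v=np.where(kk[:,u])[0]; r.append(v.max() if which=="bot" else v.min())
    r=np.array(r);print(which,r.tolist(),np.polyfit(list(us),r,1))
```

```text
bot [[228.8023542208512, 169.00887257829854], [268.0350607589303, 177.93808059137567]] slope 0.22759602385347757
top [[228.71602047225872, 143.04413988706432], [269.4393138020148, 151.69123453287622]] slope 0.21233780322706772
[228 145  41  32 977]
bot [169, 169, 169, 170, 170, 170, 170, 170, 171, 171, 171, 171, 171, 171, 172, 172, 172, 172, 172, 173, 173, 173, 173, 173, 174, 174, 174, 174, 174, 175, 175, 175, 175, 175, 176] [  0.19355742 124.25490196]
top [145, 145, 145, 145, 145, 146, 146, 146, 146, 146, 147, 147, 147, 150, 150, 151, 151, 151, 151, 151, 150, 148, 148, 149, 149, 149, 149, 149, 149, 150, 150, 150, 150, 150, 151] [  0.16162465 108.25994398]
```

```bash
python3 -m pendant '[{"x":0,"y":0,"z":-0.3,"roll":0,"fingers":-1},{"x":0,"y":0,"z":-0.4,"roll":0,"fingers":-1},{"x":0,"y":0,"z":-0.4,"roll":0,"fingers":-1},{"x":-0.5,"y":0.17,"z":0,"roll":0,"fingers":-1},{"x":-1,"y":0.35,"z":0,"roll":0,"fingers":-1},{"x":-1.4,"y":0.5,"z":0,"roll":0,"fingers":-1},{"x":-1.4,"y":0.5,"z":0,"roll":0,"fingers":-1},{"x":-1.4,"y":0.45,"z":0,"roll":0,"fingers":-1},{"x":0,"y":0,"z":1,"roll":0,"fingers":-1},{"x":0,"y":0,"z":1,"roll":0,"fingers":-1},{"x":0,"y":0,"z":0.7,"roll":0,"fingers":-1},{"x":0,"y":0,"z":0,"roll":0,"fingers":-1},{"x":0,"y":0,"z":0,"roll":0,"fingers":-1}]'; python3 f.py; python3 -m pendant '[{"x":0,"y":0,"z":0.1,"roll":0,"fingers":-1},{"x":0,"y":0,"z":0.1,"roll":0,"fingers":-1},{"x":0,"y":0,"z":0.1,"roll":0,"fingers":-1},{"x":0,"y":0,"z":0,"roll":0,"fingers":-1},{"x":0,"y":0,"z":0,"roll":0,"fingers":-1}]' 22; python3 f.py
```

```text
t: 19.5
tcp_pos: [0.4125, 0.0772, 0.086]
ee_rot: [3.096, -0.526, -0.0]
contact_force: [0.2, -0.2, -2.3]
gripper_width: 0.0075
finger_force: 44.1
  tool F [0.3 0.1 2.3] T [ 0.005  0.036 -0.062] z 0.086
t: 20.0
tcp_pos: [0.4122, 0.0777, 0.0834]
ee_rot: [-3.097, 0.525, -0.0]
contact_force: [0.9, 0.1, -1.9]
gripper_width: 0.0076
finger_force: 44.1
  tool F [ 0.8 -0.4  1.9] T [ 0.026 -0.021  0.006] z 0.0834
```

```bash
python3 -m pendant '[{"x":0,"y":0,"z":0.1,"roll":0,"fingers":-0.95},{"x":0,"y":0,"z":0.1,"roll":0,"fingers":-0.95},{"x":0,"y":0,"z":0,"roll":0,"fingers":-0.95}]' 22; python3 f.py; python3 -m pendant '[{"x":0,"y":0,"z":0.1,"roll":0,"fingers":-0.95},{"x":0,"y":0,"z":0.1,"roll":0,"fingers":-0.95},{"x":0,"y":0,"z":0,"roll":0,"fingers":-0.95}]'; python3 f.py
```

```text
t: 20.3
tcp_pos: [0.4121, 0.0777, 0.0813]
ee_rot: [3.097, -0.525, -0.0]
contact_force: [-1.0, -0.3, -1.0]
gripper_width: 0.0074
finger_force: 44.1
  tool F [-0.8  0.6  1. ] T [-0.051  0.029  0.008] z 0.0813
t: 20.6
tcp_pos: [0.4122, 0.0778, 0.0795]
ee_rot: [-3.097, 0.526, 0.0]
contact_force: [-0.6, 0.4, -0.2]
gripper_width: 0.0075
finger_force: 44.3
  tool F [-0.7 -0.2  0.2] T [ 0.021 -0.16  -0.054] z 0.0795
```

```bash
python3 -m pendant '[{"x":0,"y":0,"z":0.1,"roll":0,"fingers":-0.95},{"x":0,"y":0,"z":0.1,"roll":0,"fingers":-0.95},{"x":0,"y":0,"z":0,"roll":0,"fingers":-0.95}]'; python3 f.py; python3 -m pendant '[{"x":0,"y":0,"z":0.1,"roll":0,"fingers":-0.95},{"x":0,"y":0,"z":0,"roll":0,"fingers":-0.95},{"x":0,"y":0,"z":0,"roll":0,"fingers":-0.95}]'; python3 f.py
cat > t.py <<'E'
from h import *
im=env.get_image("side");k=blue(im)
o=env.get_obs();T=o["tcp_pos"];M=R.from_rotvec(o["ee_rot"]).as_matrix()
x,y=M[:,0]*[1,1,0],M[:,1]*[1,1,0]
pt=lambda a,b,c: T+x*a+y*b+np.array([0,0,c])
mid=-.0315
q=proj("side",np.array([pt(-.0666,.005,mid-.048),pt(.0654,.005,mid-.048)]));sp=np.diff(q,axis=0)[0];sp=sp[1]/sp[0]
n,l,st,c=cv2.connectedComponentsWithStats(k)
w=proj("side",pt(-.03,.005,-.06)[None])[0].astype(int);lab=l[w[1],w[0]];s=st[lab];us=np.arange(s[0]+3,s[0]+s[2]-3)
r=[np.where(l[:,u]==lab)[0].max() for u in us];m=np.polyfit(us,r,1);px=np.linalg.norm(proj("side",pt(0,0,mid)[None])-proj("side",pt(0,0,mid-.048)[None]))/48
print("pred slope",round(sp,3),"meas",round(m[0],3),"tilt hinge-up deg",np.degrees(np.arctan((sp-m[0])*(q[1,0]-q[0,0])/px/132)),"off px",np.polyval(m,q[:,0])-q[:,1],"px/mm",px)
E
python3 t.py
```

```text
t: 20.9
tcp_pos: [0.4128, 0.0793, 0.0792]
ee_rot: [-3.094, 0.525, 0.002]
contact_force: [-6.2, 1.4, 21.2]
gripper_width: 0.0078
finger_force: 47.1
  tool F [ -6.3   0.6 -21.2] T [-0.05  -1.49  -0.033] z 0.0792
t: 21.2
tcp_pos: [0.413, 0.08, 0.0791]
ee_rot: [-3.093, 0.524, 0.003]
contact_force: [-9.7, 2.6, 30.4]
gripper_width: 0.008
finger_force: 48.4
  tool F [-10.2   0.6 -30.4] T [-0.099 -2.2   -0.029] z 0.0791
pred slope 0.233 meas 0.231 tilt hinge-up deg 0.11475187662223003 off px [-0.93060315 -0.99984707] px/mm 0.2619207988341106
```

```bash
python3 -m pendant '[{"x":0,"y":0,"z":-0.3,"roll":0,"fingers":-1},{"x":0,"y":0,"z":-0.7,"roll":0,"fingers":-1},{"x":0,"y":0,"z":-1,"roll":0,"fingers":-1},{"x":0,"y":0,"z":-1.5,"roll":0,"fingers":-1},{"x":0,"y":0,"z":0,"roll":0,"fingers":-1},{"x":0,"y":0,"z":0,"roll":0,"fingers":-1}]' 45; python3 f.py; python3 t.py
```

```text
t: 21.85
tcp_pos: [0.4122, 0.0779, 0.1115]
ee_rot: [-3.097, 0.525, -0.001]
contact_force: [-0.9, -0.2, -1.8]
gripper_width: 0.0075
finger_force: 44.1
  tool F [-0.8  0.5  1.8] T [ 0.011 -0.002 -0.019] z 0.1115
pred slope 0.228 meas 0.228 tilt hinge-up deg 0.03068246852894904 off px [-1.53657693 -1.55555842] px/mm 0.26852744952963
```

```bash
python3 -m pendant '[{"x":0.9,"y":-0.3,"z":0,"roll":0,"fingers":-1},{"x":1.2,"y":-0.4,"z":0,"roll":0,"fingers":-1},{"x":1.2,"y":-0.4,"z":0,"roll":0,"fingers":-1},{"x":1.2,"y":-0.4,"z":0,"roll":0,"fingers":-1},{"x":0.9,"y":-0.3,"z":0,"roll":0,"fingers":-1},{"x":0.5,"y":-0.1,"z":0,"roll":0,"fingers":-1},{"x":0,"y":0,"z":0,"roll":0,"fingers":-1},{"x":0,"y":0,"z":0,"roll":0,"fingers":-1}]'; python3 f.py; python3 a.py w13
```

```text
t: 22.7
tcp_pos: [0.4736, 0.0759, 0.1112]
ee_rot: [3.097, -0.526, -0.002]
contact_force: [-0.2, -0.0, -2.9]
gripper_width: 0.0077
finger_force: 44.1
  tool F [-0.1  0.   2.9] T [-0.012 -0.031  0.001] z 0.1112
brass (245, 80, 15, 15) [251.80662983  87.10497238] ((251.8018798828125, 87.08490753173828), 7.618924140930176)
76 aaaaaba78aaabaaa9999998feecddddeeeeeeeeeeeeedb9aaaaaaaaa
80 aabbbb799aaaaa99986999BBBBBB99dd868adeeeeeeeeee9aabbabab
84 aaaba699aaaaa99879BBBBBBBBBBBBBBaff656cedeeeeeee9bbbbbbb
88 aaab799999aaaa97a7BBBBBBBBBBBBBBBeef656cddeeeeeeeaaaaabb
92 bbbbb69999aaaaa98886BBBBBBBBBBBceee756bddeeeeeeeabbbbbbb
96 baaaab68999aaaaaa977888acccdeeeec667addeeeeeeeeabbbbbbbb
100 bbbbabb789999aaaaaaaaaa988788aaccdeeeeeeeeeefebbbbbbbbbb
248 addddcaabbdda99997699BBBBBBBBBBBBB988888abbbaa99989a9aaa8656
252 54a959dedadeeeeee999BBBBBBBBBBBBBBBbcddb8abbbaadeffc9a9a8656
256 cccbcaceeeeeeeeedb999BBBBBBBBBBBBBdeeeb8adeeeeeeefeb9a9a8656
260 aaaaaa9ceeeeeeeeedb968dffffeeeeeeeec667bdeeeeeefffbaaa866556
TCP [0.47364164 0.07594069 0.11118495] [ 3.09704297e+00 -5.25975623e-01 -1.50035857e-03]
```

```bash
python3 -m pendant '[{"x":0.06,"y":-0.07,"z":0,"roll":0,"fingers":-1},{"x":0,"y":0,"z":0.2,"roll":0,"fingers":-1},{"x":0,"y":0,"z":0.2,"roll":0,"fingers":-1},{"x":0,"y":0,"z":0.1,"roll":0,"fingers":-1},{"x":0,"y":0,"z":0,"roll":0,"fingers":-1}]'; python3 a.py w14|grep brass; python3 -m pendant '[{"x":0,"y":0,"z":0.1,"roll":0,"fingers":-1},{"x":0,"y":0,"z":0.1,"roll":0,"fingers":-1},{"x":0,"y":0,"z":0.1,"roll":0,"fingers":-1},{"x":0,"y":0,"z":0,"roll":0,"fingers":-1}]'; python3 f.py
```

```text
t: 23.25
tcp_pos: [0.4747, 0.0766, 0.1062]
ee_rot: [3.097, -0.525, -0.001]
contact_force: [-0.0, -0.4, -2.3]
gripper_width: 0.0079
finger_force: 44.1
brass (247, 82, 15, 15) [253.86772487  88.9047619 ] ((253.8092041015625, 88.85526275634766), 7.824961185455322)
t: 23.7
tcp_pos: [0.4741, 0.0771, 0.1034]
ee_rot: [-3.097, 0.525, 0.003]
contact_force: [-3.6, 2.0, 3.4]
gripper_width: 0.0074
finger_force: 44.8
  tool F [-4.  -0.7 -3.4] T [-0.045 -0.837  0.084] z 0.1034
```

```bash
python3 -m pendant '[{"x":-0.05,"y":-0.02,"z":0,"roll":0,"fingers":-1},{"x":0,"y":0,"z":0,"roll":0,"fingers":-1},{"x":0,"y":0,"z":0,"roll":0,"fingers":-1}]' |grep tcp;python3 f.py;python3 -m pendant '[{"x":-0.05,"y":0,"z":0,"roll":0,"fingers":-1},{"x":0,"y":0,"z":0,"roll":0,"fingers":-1},{"x":0,"y":0,"z":0,"roll":0,"fingers":-1}]'|grep tcp;python3 f.py;python3 -m pendant '[{"x":0,"y":0,"z":0.1,"roll":0,"fingers":-1},{"x":0,"y":0,"z":0,"roll":0,"fingers":-1},{"x":0,"y":0,"z":0,"roll":0,"fingers":-1}]'|grep tcp;python3 f.py; python3 a.py w15|grep brass;python3 t.py
```

```text
tcp_pos: [0.4743, 0.0772, 0.1035]
  tool F [-4.1 -0.1 -3.9] T [ 0.018 -0.891  0.005] z 0.1035
tcp_pos: [0.4742, 0.0771, 0.1034]
  tool F [-2.8 -0.1 -1.8] T [-0.042 -0.603  0.028] z 0.1034
tcp_pos: [0.4734, 0.0775, 0.1024]
  tool F [-5.  -0.5 -6. ] T [ 0.026 -1.068  0.018] z 0.1024
brass (247, 78, 16, 16) [254.50505051  85.69191919] ((254.56521606445312, 85.6956558227539), 8.071728706359863)
pred slope 0.227 meas 0.195 tilt hinge-up deg 2.055437169769287 off px [-0.56265228 -1.82582386] px/mm 0.2666370399449234
```

```bash
python3 -m pendant '[{"x":0,"y":0,"z":-0.5,"roll":0,"fingers":-1},{"x":0,"y":0,"z":-0.5,"roll":0,"fingers":-1},{"x":0,"y":0,"z":0,"roll":0,"fingers":-1}]'|grep tcp
python3 - <<'E'
import cv2,numpy as np
for f in ("w6","w13"):
    im=cv2.imread(f"pics/{f}.png")
    for v in (125,150,180,210):
        print(f,v,' '.join('%02x%02x'%(im[v,u,0],im[v,u,2]) for u in range(234,274)))
E
```

```text
tcp_pos: [0.4753, 0.0769, 0.1132]
w6 125 5da1 60a4 60a3 61a4 5fa4 61a9 5b7f 979f 8f95 5a1b 762b 7c2c 7f2b 8a32 8831 8a33 8a33 8731 8931 8a31 8931 882f 882e 8830 8a2f 8a32 892e 8730 8430 8231 7728 5b65 63a7 64a3 629f 609c 5f9c 5f9d 609f 5d99
w6 150 5f9d 619d 61a0 609e 60a2 4850 413e 838b 7b85 5419 7526 7a2c 8432 8932 8930 8a32 852c 8931 8830 8932 892f 8a33 8b33 8a32 8930 8a31 8a31 8531 8631 812d 6a2a 61ab 62a4 62a3 64a2 62a3 64a3 66a6 63a4 66a6
w6 180 5f9d 5e9b 5f9b 5e99 5f99 5893 5a97 5d99 ab9c 4d14 6d27 752a 7d2d 8531 8b35 872f 8a36 8a34 8630 8630 8831 862e 8630 852d 842c 8a33 8933 832d 812f 802d 6047 64ac 61a4 63a2 619f 64a1 5f9e 609d 5e9c 639f
w6 210 538b 5391 5794 5596 5596 5696 5699 5799 8ca4 7345 641f 752d 7f2f 8430 872e 862e 8832 862f 8833 832d 8730 8831 852d 872f 8632 882d 8a31 8633 822f 7c29 5662 59a1 5b9d 5596 5697 5695 5592 5a98 5596 5997
w13 125 89e4 87e2 87e0 83de 86e1 85e5 738b 9ca7 7e77 5c1a 7b30 7f2e 8531 8e38 8e35 8f34 8d35 8b2f 8b30 8e34 8f33 8e35 8d31 8e36 8a2e b240 d74a d449 cf49 d247 c845 7dab 84e8 84e1 83df 87e2 85e0 83dd 80db 80db
w13 150 538d 518b 558c 538b 528e 444e 4542 a2ad 909c 5617 792c 7e2e 852e 8e34 8f35 8e33 8a2e 8e35 8c31 8d34 8d33 8c31 8d34 8b31 b23d d649 d549 d14a d44b d546 b244 7de9 84e2 83e0 85e0 86e0 86e1 85e2 87e2 86e1
w13 180 5690 5891 5894 5893 5895 5792 5893 5695 b0a2 4f15 6f25 7c2c 8230 8931 8d30 8b34 8b2e 8a31 8e35 882f 8d35 d54c d249 ce4a d24a d34c d84d d64e d94e da4a 834a 4e93 518d 548e 528c 528c 548d 538c 528c 538c
w13 210 4f87 528a 518a 5189 5189 558b 4e88 5e9d b6ca 4e12 6a25 7c30 802f 852e 8d34 8c30 8d32 8a32 8c30 8b32 8b31 8c34 8c31 8b31 8c34 8e31 8e33 8b33 842e 802d 5763 5ca4 5d9e 5c99 5a98 5f9a 609c 5d99 5f9c 60a1
```

```bash
python3 -c "
import cv2
im=cv2.imread('pics/w6.png')
for v in range(74,104,2): print(v,' '.join('%02x%02x'%(im[v,u,0],im[v,u,2]) for u in range(236,272)))"
```

```text
74 7280 9298 9ca5 a2aa a4ac a6af a3ab 9fa6 99a1 9198 919b 8e96 8f9a 8d94 8b95 8c94 8a91 8992 8b93 8a93 8f98 8c96 8d96 939c 939b 959e 969e 99a1 9ba3 9da4 a0a8 9ca4 9ba2 9ca5 8b98 78b4
76 9aa2 9aa3 a4ac a8b0 a2ab 9fa8 9ca5 969f 8f96 8d95 8b94 8b92 8e96 7d84 7b84 7076 656c 5d63 666c 6a70 747a 747c 848b 8b94 8d95 9198 929b 949a 949e 959f 959c 96a0 99a2 9aa3 9ca5 969c
78 98a1 a0a8 a2aa a2aa 9fa9 9ba2 929a 8f97 8e97 8c95 7d82 6065 666c 656a 777d 838a 838d 8f96 848b 8085 737c 5b61 555a 595b 666d 8188 919a 9199 949a 9198 919d 929a 939e 97a0 98a2 9aa2
80 9ea5 9ea6 9da6 9aa3 949c 919a 9097 8f96 8086 6266 5266 6675 5279 557c 5370 5d64 686b 6a70 8089 939b 949d 969f 9197 646b 5659 575b 676e 818b 9097 9199 9096 929a 939c 959e 99a0 98a0
82 9da4 9da4 9ca6 9aa3 989f 929c 8f95 6569 507d 538f 4f8a 528a 4f87 4d86 5088 4c86 4c86 517e 5366 686b 848e 8f97 939a 979e 8a93 6a6f 545a 575d 6a6f 919a 9299 9198 919a 929c 959c 969d
84 9ba2 9ca4 99a3 98a1 96a0 939c 8187 546d 5089 4b82 4e85 4d83 4f87 5187 5288 4f88 4f87 5088 528b 5574 5859 777f 929a 949a 959d 99a1 6870 565c 5c62 868d 909a 939a 939d 919a 949c 969e
86
[... 946 characters left out ...]
9ca6 9ca2 8e93 7e83 7c8a 919a 7d8f 6e81 747f 8b97 8e95 9aa1 a7b0 a9b1 a8b1 a0a8 9ba2 7d86 6b70 6a70 7278 8c95 9da6 a0a8 9faa 9da5 979f 949b 9399 9097
98 8d94 9299 969e 9ba3 9ba6 a1a7 9ea7 9ea8 a1aa a0a8 8d96 848a 949e 9198 a3aa a2aa acb7 adb7 a1a8 969e 868e 8890 6e73 7379 787e 959c a6ae a5af a5ae a2aa 9ca4 98a1 969f 949c 9198 9098
100 8e93 8d94 9199 959d 96a1 9ba4 9ca5 a1aa a4ad a3aa a3ad a0a7 9ea8 9ba2 979e 8790 8a91 7178 8089 878e 8e96 8f98 9ca4 a1aa a7b3 acb5 a7b0 aab2 a4ac 9ba5 969e 949c 8f9b 8e96 8e94 9196
102 6173 8084 8c95 8e95 8f99 929b 959f 9aa1 9da5 a4ac a5ae a6ad a9b2 abb5 abb3 acb5 adb6 abb5 acb8 acb3 aab4 aab3 aab3 adb5 acb5 aab3 a8b0 a1a9 99a1 969e 939a 8d96 8e97 8f97 7987 6095
```

The earlier see-through of the bore shows the lower knuckle about 2.9 mm to one side, so the door leans about 2.8° in the grip. I'll stand it flat on the bench and grip it again, deeper.

```bash
python3 -m pendant '[{"x":-0.5,"y":0.17,"z":0,"roll":0,"fingers":-1},{"x":-1,"y":0.35,"z":0,"roll":0,"fingers":-1},{"x":-1.4,"y":0.5,"z":0,"roll":0,"fingers":-1},{"x":-1.4,"y":0.5,"z":0,"roll":0,"fingers":-1},{"x":-1.4,"y":0.45,"z":0,"roll":0,"fingers":-1},{"x":0,"y":0,"z":1,"roll":0,"fingers":-1},{"x":0,"y":0,"z":1,"roll":0,"fingers":-1},{"x":0,"y":0,"z":0.9,"roll":0,"fingers":-1},{"x":0,"y":0,"z":0.3,"roll":0,"fingers":-1},{"x":0,"y":0,"z":0,"roll":0,"fingers":-1}]'; python3 f.py; python3 -m pendant '[{"x":0,"y":0,"z":0.1,"roll":0,"fingers":-1},{"x":0,"y":0,"z":0.1,"roll":0,"fingers":-1},{"x":0,"y":0,"z":0,"roll":0,"fingers":-1}]';python3 f.py
```

```text
t: 26.0
tcp_pos: [0.4138, 0.0771, 0.0798]
ee_rot: [3.096, -0.526, -0.002]
contact_force: [0.6, -0.5, -2.0]
gripper_width: 0.0076
finger_force: 44.1
  tool F [0.7 0.2 2. ] T [-0.05  -0.06  -0.006] z 0.0798
t: 26.3
tcp_pos: [0.4147, 0.0779, 0.0793]
ee_rot: [-3.096, 0.526, -0.001]
contact_force: [-2.2, 1.5, 9.2]
gripper_width: 0.0074
finger_force: 45.6
  tool F [-2.6 -0.7 -9.2] T [-0.093 -0.643  0.004] z 0.0793
```

```bash
python3 -m pendant '[{"x":0,"y":0,"z":-0.05,"roll":0,"fingers":-0.8},{"x":0,"y":0,"z":0,"roll":0,"fingers":-0.76},{"x":0,"y":0,"z":0,"roll":0,"fingers":-0.72},{"x":0,"y":0,"z":0,"roll":0,"fingers":-0.68},{"x":0,"y":0,"z":0,"roll":0,"fingers":-0.64},{"x":0,"y":0,"z":0,"roll":0,"fingers":-0.6},{"x":0,"y":0,"z":0,"roll":0,"fingers":-0.6}]';python3 f.py
cat > l.py <<'E'
from h import *
import sys
im=env.get_image("wrist");cv2.imwrite("pics/"+sys.argv[1]+".png",im[...,::-1]);k=blue(im)
for v in (130,170,200,215):
    s=''.join('#' if k[v,u] else ('w' if min(im[v,u])>100 else '.') for u in range(225,285));print(v,s)
for v in (82,84,87,90,93): print(v,' '.join('%02x'%im[v,u,0] for u in range(232,276)))
print(env.get_obs()["tcp_pos"])
E
python3 l.py w16; python3 t.py
```

```text
t: 27.0
tcp_pos: [0.4137, 0.0773, 0.0789]
ee_rot: [-3.097, 0.526, -0.0]
contact_force: [1.5, 0.1, 0.5]
gripper_width: 0.0171
finger_force: 0.0
  tool F [ 1.4 -0.6 -0.5] T [0.018 0.008 0.008] z 0.0789
130 ........ww######################..w.w.www..ww.wwwwww........
170 ...........#####################...wwwwwwwwwwwwww...w.wwwwww
200 ............####################.wwwwww.ww......ww.w.......w
215 ............####################.www..w...............wwwwww
82 a4 a5 94 64 5a 8a 88 f1 d6 99 cd e4 df e1 df dd de df dd db dd bb 98 ac 64 87 9b 9b 9f 9f d1 ef ed ed ec b2 e0 dd db de de d4 cb c3
84 a8 a6 7f 63 71 8c 88 a4 67 8d bc e1 dc dc da da db dc da dc de e1 cb 88 92 72 e8 e4 ce d2 d4 ed ee ed ef de cc e0 e1 de de dd d7 d2
87 aa 9f 75 60 8e 8b 88 69 7b 8b 89 b3 de dd dc dd dd dc dc dd de df e3 8c b9 5a 8f e2 e1 e6 e6 e9 eb ee ef f1 c3 df df df de dd de da
90 ae ad 9b 7b 6b b7 b2 82 6b 83 8c 8c ba e2 de db dc dc db dc dc e0 c1 9c 80 7f a6 a4 e8 e8 e9 eb ee f0 f1 db d7 dd dc df dd dd dc dd
93 b4 af ac 96 84 87 a4 b9 b3 aa 8b 7e 81 b8 e2 df df e0 e3 c1 9e a2 bb 87 7f a7 a9 a9 a7 ef ed ee f1 f3 e5 cc dc db dd dd dc db dd db
[0.41375821 0.07735286 0.07887296]
pred slope 0.233 meas 0.23 tilt hinge-up deg 0.18250733242892733 off px [-1.43311795 -1.54330891] px/mm 0.26206732652666664
```

```bash
python3 -m pendant '[{"x":0,"y":-0.16,"z":0,"roll":0,"fingers":-0.6},{"x":0,"y":-0.16,"z":0,"roll":0,"fingers":-0.55},{"x":0,"y":0,"z":0,"roll":0,"fingers":-0.4},{"x":0,"y":0,"z":0.5,"roll":0,"fingers":-0.4},{"x":0,"y":0,"z":0.6,"roll":0,"fingers":-0.4},{"x":0,"y":0,"z":0,"roll":0,"fingers":-0.4}]';python3 l.py w17
```

```text
t: 27.7
tcp_pos: [0.4139, 0.08, 0.067]
ee_rot: [3.096, -0.526, -0.003]
contact_force: [-0.1, 1.5, 0.0]
gripper_width: 0.0258
finger_force: 0.0
130 ...........ww########################.www.wwwwwwwwwwwwww.www
170 ..............######################.wwwwwwwwwwwwwwwwwwwwwww
200 ..............######################.wwwwwwwwwwwwwwwwwwwwwww
215 ..............######################.wwwwwwwwwwwww....w.wwww
82 f1 f4 f5 f8 f9 71 60 7c 92 8b 76 93 8a bf e5 e1 e0 de de dc dd dd dd df e1 e5 9e a1 e5 5c 7f a5 a3 a3 a7 a5 a7 a8 a9 ab ac 87 de e3
84 f0 f3 f4 f3 e9 aa 61 8f 90 88 6a 79 8f 8d e5 df dc de dd df e1 df e0 e2 e2 e5 e9 5e de 98 61 9c a5 a4 aa a6 aa a9 ab a9 aa 9b a9 e7
87 ee f3 f3 f3 f0 ac 68 83 94 a3 72 72 90 8f 8f e7 e0 e1 e0 de e1 e1 e1 df e2 e2 d5 74 e1 6b 77 ac a8 aa a9 a6 a8 a5 a7 a7 a6 8f ca e6
90 ec f2 f3 f2 f3 df 94 62 b0 b8 b0 77 71 8a 8f 8e e8 e1 df de dd df dd df e3 c4 7b dc 90 72 a9 a9 ac aa aa a6 a8 a5 a6 a5 90 b2 e3 e1
93 eb ed f1 f4 f1 f2 e8 bd 84 87 a4 bf ba b1 91 8c 8b b0 b4 b2 c6 bd b7 94 bb d5 9e 74 91 a8 b0 ae af ab a7 a6 a3 a4 a4 9b 86 e7 e3 e0
[0.41420906 0.08005823 0.06728034]
```

```bash
python3 -m pendant '[{"x":0,"y":-0.14,"z":0,"roll":0,"fingers":-0.4},{"x":0,"y":0,"z":0,"roll":0,"fingers":-0.5},{"x":0,"y":0,"z":0,"roll":0,"fingers":-0.6},{"x":0,"y":0,"z":0,"roll":0,"fingers":-0.66},{"x":0,"y":0,"z":0,"roll":0,"fingers":-0.7},{"x":0,"y":0,"z":0,"roll":0,"fingers":-0.72}]' 25;python3 l.py w18; python3 -m pendant '[{"x":0,"y":0,"z":0,"roll":0,"fingers":-0.75},{"x":0,"y":0,"z":0,"roll":0,"fingers":-0.78},{"x":0,"y":0,"z":0,"roll":0,"fingers":-0.82},{"x":0,"y":0,"z":0,"roll":0,"fingers":-0.86},{"x":0,"y":0,"z":0,"roll":0,"fingers":-0.86}]';python3 f.py; python3 l.py w19
```

```text
t: 28.35
tcp_pos: [0.4153, 0.0817, 0.0679]
ee_rot: [-3.097, 0.526, -0.0]
contact_force: [0.4, 0.7, -0.4]
gripper_width: 0.0116
finger_force: 0.0
130 ................ww########################.wwwwwwwwwwwwwwwww
170 ...................######################.wwwwwwwwwwwwwwwwww
200 ...................######################.wwwwwwwwwwwwwwwwww
215 ...................######################wwwwwwwww..w.....ww
82 8c a0 a4 a6 aa ad ad ab ab a8 9e 6a 64 88 f6 bd e1 e5 e3 e3 e3 e0 e0 e0 de de de e0 c9 88 8f e7 ef 8c 63 86 a4 a2 a5 a5 a4 a5 a8 f4
84 9b a0 a2 a6 ac ac ad ab ab a7 8c 69 79 88 95 72 8c e6 e0 de de dd dc dc df df df e2 e2 e7 6c b0 ec bf 59 71 a7 a1 a2 a7 a7 a3 a6 d8
87 9d a1 a4 a6 a8 ad af af ad a8 79 66 91 83 65 90 8d 8a e4 de df df df df df df df e0 e1 e5 c3 62 e6 ea 96 62 89 a5 a4 a6 a9 a4 a6 a8
90 b2 c8 cd 9f aa ae ae b2 b2 af 9b 7e 8d b7 77 7c 93 8d 8a e5 e0 df e0 df e0 de df df e2 d5 64 c9 ea a8 61 7a ac a7 a8 a7 a5 a4 a5 a3
93 7a e2 e1 cb 9f a8 b1 b5 b3 b5 af 9d 84 8c b9 b1 9e 84 7d 8b e3 df de de e0 e3 e5 c6 7d b4 e3 ed a9 67 79 a9 ad a8 ab a9 a4 f8 f4 f4
[0.41528474 0.081694
[... 487 characters left out ...]
a5 ac ab ad ad ac a6 9e 6f 5f 88 87 eb a3 d0 e5 e2 e3 e0 df e1 df df dd dd df c4 90 a9 e6 a6 5f 87 a4 a3 a2 a1 a3 a5 a5 a6 f4
84 9f a1 a6 a9 ab ad aa ab a9 8e 6c 6a 8d 85 b2 85 8e e4 de dd dd db da de dd dc df e1 e4 db 5e dd e3 58 65 a5 a3 a1 d8 da d8 dd df f3
87 a0 a4 a4 a5 ab ae af ad a9 7c 5e 8e 8d 74 73 8c 8b 8a e2 de df de de df df e0 e0 df e2 e5 89 92 e7 bd 5d 7f a4 a1 a4 ef e9 ed f0 ef
90 c7 c8 9e a5 ab ae b2 b2 ad a0 7e 70 b8 b2 6f 7e 93 8c 8e e4 e0 df e0 de e0 df de df e4 c3 7a e6 de 5f 79 a9 a7 a5 a7 a2 f0 f0 f0 f1
93 d4 df e3 cf a7 b0 b4 b7 b2 b1 9b 87 77 a4 b6 b2 8b 7b 84 89 e2 dc dd dd e0 e3 e5 a7 97 d5 ec cd 71 72 ad ad ac ac a7 a1 a0 f5 f4 f4
[0.41525067 0.08164744 0.06797247]
```

```bash
python3 -m pendant '[{"x":0,"y":0,"z":0,"roll":0,"fingers":-0.95},{"x":0,"y":0,"z":0,"roll":0,"fingers":-1},{"x":0,"y":0,"z":0,"roll":0,"fingers":-1},{"x":0,"y":0,"z":-0.4,"roll":0,"fingers":-1},{"x":0,"y":0,"z":-1,"roll":0,"fingers":-1},{"x":0,"y":0,"z":-1,"roll":0,"fingers":-1},{"x":0,"y":0,"z":-1,"roll":0,"fingers":-1},{"x":0,"y":0,"z":0,"roll":0,"fingers":-1}]' 45; python3 t.py; python3 -m pendant '[{"x":0.9,"y":-0.2,"z":0,"roll":0,"fingers":-1},{"x":1.2,"y":-0.3,"z":0,"roll":0,"fingers":-1},{"x":1.2,"y":-0.3,"z":0,"roll":0,"fingers":-1},{"x":1.2,"y":-0.35,"z":0,"roll":0,"fingers":-1},{"x":0.9,"y":-0.25,"z":0,"roll":0,"fingers":-1},{"x":0.3,"y":-0.1,"z":0,"roll":0,"fingers":-1},{"x":0,"y":0,"z":0,"roll":0,"fingers":-1},{"x":0,"y":0,"z":0,"roll":0,"fingers":-1}]'; python3 f.py; python3 a.py w20
```

```text
t: 29.75
tcp_pos: [0.4166, 0.0823, 0.1035]
ee_rot: [-3.095, 0.524, -0.004]
contact_force: [-0.2, 0.4, -2.0]
gripper_width: 0.0088
finger_force: 46.6
pred slope 0.229 meas 0.229 tilt hinge-up deg 0.008811108858613593 off px [-3.71583385 -3.72124333] px/mm 0.26648558271633166
t: 30.6
tcp_pos: [0.4734, 0.0769, 0.1017]
ee_rot: [3.097, -0.526, -0.002]
contact_force: [-0.5, 1.6, -3.1]
gripper_width: 0.0085
finger_force: 46.6
  tool F [-1.  -1.4  3.1] T [-0.051 -0.049 -0.   ] z 0.1017
brass (246, 79, 16, 16) [253.49268293  86.11707317] ((253.5, 86.0), 8.321758270263672)
76 bbbba799aaaaaa999986567899aaa997a56899999999eeeec9aaaaba
80 9bbb7999aaaaa997569a98BBBBBBBBBBaded857999999eeeecabbbaa
84 bbb69999aaaaaa768a9BBBBBBBBBBBBBBBBeed56999999eeeedabbbb
88 8b999999aaaaaa769aaBBBBBBBBBBBBBBBBdef669999999ceeeaaabb
92 bbb98d999aaaaaa879a886BBBBBBBBBBcdeef66aaaaceeeeeebbbbbb
96 6baba8d899aaaaaaaa8888888dddddeeed879aaaaa999eefebbbbbbb
100 bbbbbb7bc9999aaaabbbbbaaaa999aaaabbbbbaa999999fcbbbbbbbb
248 deb9abbbaaa9998668998BBBBBBBBBBB6888888abbbbaa999889aa9aa855
252 68abbbbaa9999757999BBBBBBBBBBBBBBBBcdb88abbbbaa999999a9aa855
256 969bbbbaa99997569a9BBBBBBBBBBBBBBBbcdda8abbbbaa99989aa9aa855
260 aa9abbbbaaa999755aeedbBBBBBBBBBBdeeed87abbbbaa99989aaaaaa855
TCP [0.47341965 0.07693263 0.10165802] [ 3.09712345e+00 -5.25693247e-01 -1.68056919e-03]
```

```bash
python3 -m pendant '[{"x":0,"y":0,"z":0.2,"roll":0,"fingers":-1},{"x":0,"y":0,"z":0.2,"roll":0,"fingers":-1},{"x":0,"y":0,"z":0.2,"roll":0,"fingers":-1},{"x":0,"y":0,"z":0,"roll":0,"fingers":-1}]'|grep -E "tcp|cont"; python3 -m pendant '[{"x":0,"y":0,"z":0.1,"roll":0,"fingers":-1},{"x":0,"y":0,"z":0.1,"roll":0,"fingers":-1},{"x":0,"y":0,"z":0.1,"roll":0,"fingers":-1},{"x":0,"y":0,"z":0.1,"roll":0,"fingers":-1},{"x":0,"y":0,"z":0,"roll":0,"fingers":-1}]'|grep -E "tcp|cont"; python3 f.py; python3 a.py w21|grep brass
```

```text
tcp_pos: [0.4736, 0.0771, 0.0956]
contact_force: [-0.1, 0.9, -2.2]
tcp_pos: [0.4739, 0.077, 0.0918]
contact_force: [0.5, -0.2, -1.8]
  tool F [0.6 0.  1.8] T [ 0.002  0.042 -0.023] z 0.0918
brass (246, 79, 17, 17) [254.05957447  87.03829787] ((254.0, 87.0), 8.602425575256348)
```

Both pintles are entering with no contact force. I'll keep lowering.

```bash
python3 -m pendant '[{"x":0,"y":0,"z":0.15,"roll":0,"fingers":-1},{"x":0,"y":0,"z":0.15,"roll":0,"fingers":-1},{"x":0,"y":0,"z":0.15,"roll":0,"fingers":-1},{"x":0,"y":0,"z":0,"roll":0,"fingers":-1}]'|grep -E "tcp|cont"; python3 f.py; python3 -m pendant '[{"x":0,"y":0,"z":0.1,"roll":0,"fingers":-1},{"x":0,"y":0,"z":0.1,"roll":0,"fingers":-1},{"x":0,"y":0,"z":0.1,"roll":0,"fingers":-1},{"x":0,"y":0,"z":0,"roll":0,"fingers":-1}]'|grep -E "tcp|cont"; python3 f.py
```

```text
tcp_pos: [0.4738, 0.077, 0.0871]
contact_force: [1.0, -0.1, -1.3]
  tool F [ 1.  -0.3  1.3] T [-0.003  0.003 -0.045] z 0.0871
tcp_pos: [0.4739, 0.077, 0.0842]
contact_force: [0.1, 0.1, -1.6]
  tool F [ 0.1 -0.1  1.6] T [ 0.001  0.017 -0.043] z 0.0842
```

```bash
python3 -m pendant '[{"x":0,"y":0,"z":0.1,"roll":0,"fingers":-1},{"x":0,"y":0,"z":0.05,"roll":0,"fingers":-1},{"x":0,"y":0,"z":0,"roll":0,"fingers":-1}]'|grep -E "tcp|cont"; python3 f.py;python3 -m pendant '[{"x":0,"y":0,"z":0.05,"roll":0,"fingers":-1},{"x":0,"y":0,"z":0,"roll":0,"fingers":-1}]'|grep -E "tcp|cont"; python3 f.py
```

```text
tcp_pos: [0.474, 0.077, 0.0828]
contact_force: [0.2, -0.0, -2.9]
  tool F [ 0.2 -0.1  2.9] T [ 0.006 -0.011 -0.02 ] z 0.0828
tcp_pos: [0.474, 0.077, 0.0824]
contact_force: [0.1, 0.2, -2.5]
  tool F [ 0.  -0.3  2.5] T [0.014 0.054 0.033] z 0.0824
```

```bash
python3 -m pendant '[{"x":0,"y":0,"z":0.05,"roll":0,"fingers":-1},{"x":0,"y":0,"z":0,"roll":0,"fingers":-1}]'|grep -E "tcp"; python3 f.py;python3 -m pendant '[{"x":0,"y":0,"z":0.05,"roll":0,"fingers":-1},{"x":0,"y":0,"z":0,"roll":0,"fingers":-1}]'|grep -E "tcp"; python3 f.py;python3 -m pendant '[{"x":0,"y":0,"z":0.05,"roll":0,"fingers":-1},{"x":0,"y":0,"z":0,"roll":0,"fingers":-1}]'|grep -E "tcp"; python3 f.py
```

```text
tcp_pos: [0.4741, 0.0771, 0.0819]
  tool F [-0.7 -0.2  1.1] T [-0.04  -0.005 -0.044] z 0.0819
tcp_pos: [0.4741, 0.0771, 0.0816]
  tool F [-0.6 -0.  -0.7] T [-0.087 -0.132  0.05 ] z 0.0816
tcp_pos: [0.4741, 0.0772, 0.0812]
  tool F [-2.4  0.4 -5.1] T [-0.152 -0.277  0.066] z 0.0812
```

The door is seated: contact begins at TCP z of about 0.0817, and the shoulder was expected at about 0.082. I'll release it and rise.

```bash
python3 -m pendant '[{"x":0,"y":0,"z":-0.05,"roll":0,"fingers":-0.8},{"x":0,"y":0,"z":0,"roll":0,"fingers":-0.7},{"x":0,"y":0,"z":0,"roll":0,"fingers":-0.6},{"x":0,"y":0,"z":0,"roll":0,"fingers":-0.45},{"x":0,"y":0,"z":0,"roll":0,"fingers":-0.3},{"x":0,"y":0,"z":0,"roll":0,"fingers":-0.3},{"x":0,"y":0,"z":-1,"roll":0,"fingers":-0.3},{"x":0,"y":0,"z":-2,"roll":0,"fingers":-0.3},{"x":0,"y":0,"z":-3,"roll":0,"fingers":-0.3},{"x":0,"y":0,"z":-3,"roll":0,"fingers":-0.3},{"x":0,"y":0,"z":0,"roll":0,"fingers":-0.5},{"x":0,"y":0,"z":0,"roll":0,"fingers":-1}]'
python3 - <<'E'
from h import *
o=env.get_obs();print(o["tcp_pos"])
im=env.get_image("wrist");cv2.imwrite("pics/w22.png",im[...,::-1]);k=blue(im)
n,l,st,c=cv2.connectedComponentsWithStats(k);print([s.tolist() for s in st[1:] if s[4]>200])
h=cv2.cvtColor(im,cv2.COLOR_RGB2HSV);b=cv2.inRange(h[40:140,200:310],(8,130,90),(28,255,255));q=np.argwhere(b)[:,::-1]+[200,40];print("brass",len(q),np.median(q,0))
i=1+np.argmax(st[1:,4]);s=st[i];A=[]
for v in range(s[1]+6,s[1]+s[3]-6,4):
    u=np.where(l[v]==i)[0]
    if len(u)>4: A.append(plane("wrist",(u.min()+u.max())/2,v,.110)[:2])
A=np.array(A);print(A[0],A[-1]);vx,vy,x0,y0=cv2.fitLine(A.astype(np.float32),cv2.DIST_HUBER,0,.01,.01).ravel();print("axis deg",np.degrees(np.arctan2(vy,vx)))
E
python3 t.py
```

```text
t: 34.7
tcp_pos: [0.4745, 0.0773, 0.1723]
ee_rot: [-3.096, 0.525, -0.002]
contact_force: [-0.2, -1.0, -0.8]
gripper_width: 0.0082
finger_force: 0.0
[0.47446491 0.0773023  0.17227522]
[[248, 105, 14, 168, 2099]]
brass 92 [255.  88.]
[0.53192365 0.05587821] [0.4220477  0.09442691]
axis deg -19.263407
pred slope 0.217 meas 0.0 tilt hinge-up deg 13.245640553024659 off px [232.22880298 223.49449823] px/mm 0.28110545942855897
```

Run:
```python
from h import *
P=np.array([.5472,.0518]);M=R.from_rotvec(env.get_obs()["ee_rot"]).as_matrix()[:2,:2]
def w(a,e,r=.09):
    a=np.radians(a);u=np.array([np.cos(a),np.sin(a)]);n=np.array([-u[1],u[0]]);return P+r*u-e*n
pts=[env.get_obs()["tcp_pos"][:2],w(161,.038)]+[w(a,.022) for a in np.arange(167,272,7)]+[w(272,.022),w(274,.02)]
print(np.round(pts,3).tolist())
for d in np.diff(pts,axis=0): print(np.round(100*M.T@d,2).tolist())
```

```text
[[0.473, 0.077], [0.474, 0.117], [0.464, 0.093], [0.46, 0.083], [0.457, 0.072], [0.455, 0.061], [0.455, 0.05], [0.456, 0.038], [0.458, 0.027], [0.461, 0.017], [0.466, 0.007], [0.472, -0.003], [0.48, -0.012], [0.488, -0.019], [0.497, -0.026], [0.507, -0.032], [0.517, -0.036], [0.528, -0.039], [0.534, -0.039]]
[-1.21, -3.82]
[-0.17, 2.55]
[-0.08, 1.13]
[0.06, 1.13]
[0.2, 1.11]
[0.33, 1.08]
[0.46, 1.03]
[0.58, 0.97]
[0.7, 0.89]
[0.8, 0.8]
[0.89, 0.7]
[0.97, 0.58]
[1.03, 0.46]
[1.08, 0.33]
[1.11, 0.2]
[1.13, 0.06]
[1.13, -0.08]
[0.5, -0.13]
```

```bash
python3 -m pendant '[{"x":-0.6,"y":-1.9,"z":0,"roll":0,"fingers":-1},{"x":-0.6,"y":-1.9,"z":0,"roll":0,"fingers":-1},{"x":0,"y":0,"z":0,"roll":0,"fingers":-1},{"x":0,"y":0,"z":2.5,"roll":0,"fingers":-1},{"x":0,"y":0,"z":2.5,"roll":0,"fingers":-1},{"x":0,"y":0,"z":2.7,"roll":0,"fingers":-1},{"x":0,"y":0,"z":0,"roll":0,"fingers":-1}]' 20; python3 -m pendant '[{"x":-0.09,"y":0.8,"z":0,"roll":0,"fingers":-1},{"x":-0.08,"y":0.6,"z":0,"roll":0,"fingers":-1},{"x":0,"y":0.6,"z":0,"roll":0,"fingers":-1},{"x":0,"y":0.55,"z":0,"roll":0,"fingers":-1},{"x":-0.04,"y":0.56,"z":0,"roll":0,"fingers":-1},{"x":-0.04,"y":0.57,"z":0,"roll":0,"fingers":-1},{"x":0.03,"y":0.56,"z":0,"roll":0,"fingers":-1},{"x":0.03,"y":0.57,"z":0,"roll":0,"fingers":-1},{"x":0.1,"y":0.55,"z":0,"roll":0,"fingers":-1},{"x":0.1,"y":0.56,"z":0,"roll":0,"fingers":-1},{"x":0.16,"y":0.54,"z":0,"roll":0,"fingers":-1},{"x":0.17,"y":0.54,"z":0,"roll":0,"fingers":-1}]'; python3 f.py
cat > d.py <<'E'
from h import *
im=env.get_image("top");cv2.imwrite("pics/topd.png",im[...,::-1]);k=blue(im);k[:165]=0;k[235:]=0;k[:,:190]=0;k[:,275:]=0
q=np.argwhere(k)[:,::-1];print(len(q),cv2.boundingRect(q.astype(np.int32)[:,None]) if len(q) else "")
if len(q)>10:
    W=np.array([plane("top",*p,.11)[:2] for p in q]);print("world range",W.min(0),W.max(0));vx,vy,*_=cv2.fitLine(W.astype(np.float32),cv2.DIST_L2,0,.01,.01).ravel();print("dir",np.degrees(np.arctan2(vy,vx)))
E
python3 d.py
```

```text
t: 35.5
tcp_pos: [0.4716, 0.1148, 0.091]
ee_rot: [3.091, -0.527, -0.011]
contact_force: [-0.8, -0.0, -0.5]
gripper_width: 0.0
finger_force: 0.0
t: 36.7
tcp_pos: [0.4554, 0.0492, 0.0944]
ee_rot: [-3.097, 0.526, -0.0]
contact_force: [-0.5, -0.0, 1.3]
gripper_width: 0.0004
finger_force: 0.0
  tool F [-0.4  0.2 -1.3] T [-0.076  0.028  0.025] z 0.0944
0
```

```bash
cat > d.py <<'E'
from h import *
im=env.get_image("side")
print("hinge px",proj("side",np.array([[.547,.052,.1],[.47,.052,.11],[.553,-.08,.11],[.553,-.08,.014]])).round().tolist())
for n,(x0,x1,y0,y1) in (("side",(180,300,120,215)),("wrist",(0,512,0,300))):
    im=env.get_image(n);k=blue(im);k[:y0]=0;k[y1:]=0;k[:,:x0]=0;k[:,x1:]=0
    N,l,st,c=cv2.connectedComponentsWithStats(k);print(n,[s.tolist() for s in st[1:] if s[4]>80])
    cv2.imwrite(f"pics/d_{n}.png",im[...,::-1])
    if n=="wrist" and N>1:
        i=1+np.argmax(st[1:,4]);q=np.argwhere(l==i)[:,::-1];W=np.array([plane("wrist",*p,.11)[:2] for p in q]);vx,vy,*_=cv2.fitLine(W.astype(np.float32),cv2.DIST_L2,0,.01,.01).ravel();print("dir",np.degrees(np.arctan2(vy,vx)),W.min(0),W.max(0))
E
python3 d.py
```

```text
hinge px [[274.0, 157.0], [248.0, 153.0], [277.0, 179.0], [275.0, 206.0]]
side [[229, 147, 40, 34, 959]]
wrist [[169, 90, 52, 197, 7749]]Traceback (most recent call last):
  File "d.py", line 9, in <module>
    i=1+np.argmax(st[1:,4]);q=np.argwhere(l==i)[:,::-1];W=np.array([plane("wrist",*p,.11)[:2] for p in q]);vx,vy,*_=cv2.fitLine(W.astype(np.float32),cv2.DIST_L2,0,.01,.01).ravel();print("dir",np.degrees(np.arctan2(vy,vx)),W.min(0),W.max(0))
                                                                    ~~~~~^^^^^^^^^^^^^^^^
  File "h.py", line 9, in plane
    p,d=ray(n,u,v);return p+d*(z-p[2])/d[2]
        ~~~^^^^^^^
  File "h.py", line 5, in ray
    c=info or env.camera_info(n);d=np.linalg.inv(c["camera_matrix"])@[u,v,1]
              ~~~~~~~~~~~~~~~^^^
ValueError: time passes only in moves, steps and waits
```

Run:
```python
import cv2,numpy as np
im=cv2.imread("pics/d_wrist.png");h=cv2.cvtColor(im,cv2.COLOR_BGR2HSV)
for v in range(60,340,10):
    s=''
    for u in range(110,400,5):
        H,S,V=h[v,u].astype(int)
        s+= '#' if 100<=H<=125 and S>120 else ('k' if V<60 else ('o' if 8<=H<=28 and S>60 else 'g'))
    print(v,s)
im=cv2.imread("pics/d_side.png");h=cv2.cvtColor(im,cv2.COLOR_BGR2HSV)
for v in range(130,212,4):
    s=''
    for u in range(210,300,2):
        H,S,V=h[v,u].astype(int)
        s+= '#' if 100<=H<=125 and S>120 else ('k' if V<60 else ('o' if 8<=H<=28 and S>60 else 'g'))
    print(v,s)
```

```text
60 oooooooggggggooggggggooooooooooooooooooooooooooooooooooooo
70 oooooooooogggoooogggggoooooooooooooooooooooooooooooooooooo
80 ooooooooooggggggggggggoooooooooooooooooooooooooooooooooooo
90 oooooooooooogggggggg#ooooooooooooooooooooooooooooooooooooo
100 oooooooooooogggg######oooooooooooooooooooooooooooooooooooo
110 oooooooooooo##########oooooooooooooooooooooooooooooooooooo
120 oooooooooooog#########oooooooooooooooooooooooooooooooooooo
130 oooooooooooog#########oooooooooooooooooooooooooooooooooooo
140 ooooooooooooo#########oooooooooooooooooooooooooooooooooooo
150 ooooooooooooo#########oooooooooooooooooooooooooooooooooooo
160 ooooooooooooo#########oooooooooooooooooooooooooooooooooooo
170 ooooooooooooo#########oooooooooooooooooooooooooooooooooooo
180 ooooooooooooog########oooooooooooooooooooooooooooooooooooo
190 oooooooooooooo########oooooooooooooooooooooooooooooooooooo
200 oooooooooooooo########oooooooooooooooooooooooooooooooooooo
210 oooooooooooooo########oooooooooooooooooooooooooooooooooooo
220 oooooooooooooo########goooooooooooooooooooooooooooooogoooo
230 oooooooooooooo#########oooggg
[... 1009 characters left out ...]

158 ooooooooog###################ggggkggggggoooog
162 oooooooooo####################ggggggggggggggg
166 oooooooooo####################ogogggggggggggg
170 oooooooooo####################ooogggggggggggg
174 ooooooooookkk################gggggggggggggggg
178 oooooooooooooooooooookg######gggggggggggggggg
182 ooooooooooooooooooooooooooooooggggggggggggggg
186 gggoooooooooooooooooooooooooooooggggggggggggg
190 ggggooooooooooooooooooooooooooooogggggggggggg
194 gggggooooooooooooooooooooooooooooggggggggggkk
198 gggggoooooooooooooooooooooooooooogggggggggggg
202 gggoooooooooooooooooooooooooooooooggggggggggg
206 ooooooooooooooooooooooooooooooooooggggggggggg
210 ooooooooooooooooooooooooooooooooooggggggggggg
```

The wrist view shows the closed fingers ended up on the inner side of the door, which is still hung and only turned about 8°. The finger side evidently doesn't push reliably. I'll lift, straddle the panel in a loose cage and lead it round the arc.

```bash
python3 -m pendant '[{"x":0,"y":0.5,"z":0,"roll":0,"fingers":-1},{"x":0,"y":0.3,"z":0,"roll":0,"fingers":-1},{"x":0,"y":0,"z":-2,"roll":0,"fingers":-1},{"x":0,"y":0,"z":-3,"roll":0,"fingers":-1},{"x":0,"y":0,"z":-3.5,"roll":0,"fingers":-0.3},{"x":0,"y":0,"z":0,"roll":0,"fingers":-0.3},{"x":0,"y":0,"z":0,"roll":0,"fingers":-0.3}]'
cat > e.py <<'E'
from h import *
import sys
o=env.get_obs();M=R.from_rotvec(o["ee_rot"]).as_matrix();T=o["tcp_pos"];c=env.camera_info("wrist")
im=env.get_image("wrist");cv2.imwrite("pics/e.png",im[...,::-1]);k=blue(im)
N,l,st,_=cv2.connectedComponentsWithStats(k);i=1+np.argmax(st[1:,4]);print(st[i])
A=[]
for v in range(st[i][1]+8,st[i][1]+st[i][3]-5,3):
    u=np.where((l[v]==i)&(im[v,:,2]>100))[0]
    if len(u)>4:
        p,d=ray("wrist",(u.min()+u.max())/2,v,c);A.append((p+d*(.110-p[2])/d[2])[:2]); 
A=np.array(A);P=np.array([.5472,.0518]);vx,vy,x0,y0=cv2.fitLine(A.astype(np.float32),cv2.DIST_HUBER,0,.01,.01).ravel()
if vx*(A[-1]-A[0])[0]+vy*(A[-1]-A[0])[1]<0: vx,vy=-vx,-vy
ang=np.degrees(np.arctan2(vy,vx))%360
print("u angle",ang,"hinge->line perp mm",1000*((P[0]-x0)*vy-(P[1]-y0)*vx),"first/last r",np.linalg.norm(A[[0,-1]]-P,axis=1))
r=float(sys.argv[1]);G=P+r*np.array([vx,vy]);print("tool yaw",np.degrees(np.arctan2(M[1,0],M[0,0])),"G",G,"tool d cm",100*M[:2,:2].T@(G-T[:2]))
E
python3 e.py .085
```

```text
t: 37.6
tcp_pos: [0.453, 0.0424, 0.1799]
ee_rot: [-3.096, 0.525, -0.002]
contact_force: [-0.1, -1.0, -1.1]
gripper_width: 0.03
finger_force: 0.0
[ 191   90   32  151 3612]
u angle 157.46387 hinge->line perp mm 6.612470498180716 first/last r [0.01675144 0.11845287]
tool yaw -19.240724819506976 G [0.46869076 0.08437759] tool d cm [ 0.09834521 -4.48355277]
```

```bash
sed -i 's#ray("wrist",(u.min()+u.max())/2,v,c)#ray("wrist",u.min(),v,c)#' e.py; python3 e.py .085
python3 - <<'E'
import cv2,numpy as np
im=cv2.imread("pics/e.png")
for v in (110,140,170,200,225): print(v,' '.join('%02x%02x'%(im[v,u,0],im[v,u,2]) for u in range(186,226)))
E
```

```text
[ 189   89   33  152 3690]
u angle 161.3118 hinge->line perp mm -3.7676852965128487 first/last r [0.0162004  0.12059733]
tool yaw -19.249186811347865 G [0.46668152 0.07903552] tool d cm [ 0.15332698 -3.95731122]
110 528b 4e87 4f89 687d 7e25 9f35 c143 bb44 bb40 bc41 bd41 bd43 c044 bd42 c547 c045 c445 a439 7e2f 8230 8333 8432 822e 8330 8230 792c 7a2d 7a2f 7829 782a 762a 7b2e 7681 7ee1 7cd9 7bd5 7dd6 7cd3 7cd6 7ed5
140 4e85 4e86 4e84 4d82 4a83 4c8b 741f 7825 8230 812f 802f a138 c646 c342 c545 c844 c846 c946 cc49 8732 8330 8431 8631 8833 5620 561f 5720 571f 551a 5620 561e 4c1b 4c1a 4e38 4c88 5084 4d81 4b7f 4d81 4a7f
170 4d81 4d84 4d83 4c82 4c82 4c82 4b85 4779 7520 7d2f 8531 8631 8735 8432 8831 8530 8430 8430 8532 7e2b 6e28 5723 5924 5824 581f 5720 5822 5721 5923 571f 581e 571e 561f 581e 5542 5ca4 5a9c 5999 5a99 5c9c
200 4c7c 4c7d 497b 4d7e 5083 4f81 4e80 4f80 5082 4c7a 7521 7e2c 832d 8430 8430 832e 832c 8532 822c 852f 7f2d 7c2c 5b20 541c 5a23 5821 571f 561c 5a23 5820 571f 5822 5521 561c 571f 5842 5b9f 609c 5c9b 609b
225 4979 4773 4470 4875 4b7d 3248 1411 1412 1213 1b17 1a18 361c 782b 8531 8533 8131 822e 802e 822f 842f 822d 812f 7b2c 6929 5820 5723 531c 571d 5923 551b 5820 561c 583f 5d9f 5d98 5b97 5c97 5c98 5c9a 5e99
```

```bash
python3 -m pendant '[{"x":0.05,"y":-2,"z":0,"roll":0,"fingers":-0.3},{"x":0.1,"y":-1.96,"z":0,"roll":0,"fingers":-0.3},{"x":0,"y":0,"z":0,"roll":0,"fingers":-0.3},{"x":0,"y":0,"z":3,"roll":0,"fingers":-0.3},{"x":0,"y":0,"z":3,"roll":0,"fingers":-0.3},{"x":0,"y":0,"z":2.5,"roll":0,"fingers":-0.3},{"x":0,"y":0,"z":0.4,"roll":0,"fingers":-0.3},{"x":0,"y":0,"z":0,"roll":0,"fingers":-0.3}]'; python3 l.py w30|head -4; python3 f.py
```

```text
t: 38.5
tcp_pos: [0.4668, 0.0788, 0.0898]
ee_rot: [3.096, -0.525, -0.002]
contact_force: [-0.1, -0.3, -0.4]
gripper_width: 0.0299
finger_force: 0.0
130 ..............ww######################wwwwwwwwwwwwwwwwwwwwww
170 .................#####################......................
200 .................####################....w.ww.wwww...w.w.w.w
215 .................####################...wwwwwww.w..wwwwwwwww
  tool F [ 0.6  0.  -0.2] T [-0.039  0.008 -0.01 ] z 0.0908
```

```bash
python3 -m pendant '[{"x":0,"y":-0.05,"z":0,"roll":0,"fingers":-0.45},{"x":0,"y":0,"z":0,"roll":0,"fingers":-0.55},{"x":0,"y":0,"z":0,"roll":0,"fingers":-0.62},{"x":0,"y":0,"z":0,"roll":0,"fingers":-0.68},{"x":0,"y":0,"z":0,"roll":0,"fingers":-0.7}]' 20|grep width; python3 -m pendant '[{"x":0,"y":0.15,"z":0,"roll":-1,"fingers":-0.7},{"x":0,"y":0.15,"z":0,"roll":-1,"fingers":-0.7},{"x":0,"y":0.3,"z":0,"roll":-2,"fingers":-0.7},{"x":0,"y":0.3,"z":0,"roll":-2,"fingers":-0.7},{"x":0.01,"y":0.45,"z":0,"roll":-3,"fingers":-0.7},{"x":0.01,"y":0.44,"z":0,"roll":-3,"fingers":-0.7},{"x":0.01,"y":0.45,"z":0,"roll":-3,"fingers":-0.7},{"x":0.01,"y":0.44,"z":0,"roll":-3,"fingers":-0.7},{"x":0.01,"y":0.45,"z":0,"roll":-3,"fingers":-0.7},{"x":0.01,"y":0.44,"z":0,"roll":-3,"fingers":-0.7},{"x":0,"y":0.3,"z":0,"roll":-2,"fingers":-0.7},{"x":0,"y":0.3,"z":0,"roll":-2,"fingers":-0.7},{"x":0,"y":0.15,"z":0,"roll":-1,"fingers":-0.7},{"x":0,"y":0.15,"z":0,"roll":-1,"fingers":-0.7}]'; python3 f.py; python3 l.py w31
```

```text
gripper_width: 0.0125
t: 40.45
tcp_pos: [0.4637, 0.0353, 0.0904]
ee_rot: [-3.127, -0.295, 0.0]
contact_force: [-0.1, 0.5, 0.0]
gripper_width: 0.0128
finger_force: 0.1
  tool F [ 0.  -0.5 -0. ] T [0.032 0.012 0.024] z 0.0904
130 ...wwwwwwwwwww.ww.######################wwwwwwwwwwwwwwwwwwww
170 ............www..#####################.wwwwwwwwwwwwwwwwwwwww
200 .................####################.wwwwwwwwwwwwwwwwwwwwww
215 ................w####################wwwwwwwwwwwwwwwwwwwwwww
82 ca 9b cb e1 e2 e4 e4 e8 e8 e7 e7 e5 e3 d6 a7 81 80 82 8c 8b 89 87 8a 89 89 8b 85 79 6b 6d 99 d5 d1 a3 a4 a3 a1 9e 9e 9b 9a 9e 87 a6
84 d0 c5 a7 dd e4 e5 e7 e8 e8 e7 e7 e7 e8 e5 e3 d8 b8 96 8f 82 7d 84 81 76 74 70 77 96 98 d3 e7 e7 eb eb d6 bb 9c 9d 9a 9d 9a 9a 7a d7
87 dc dc dd d4 b1 be e7 ea e9 e6 e7 e6 e8 e8 e7 e7 e8 e8 e4 e6 e4 e4 e3 e3 e6 e5 e4 e8 e9 eb eb eb eb eb eb ef 93 99 98 82 9e ce d3 d1
90 dc dd de df df e1 9d af e4 f1 eb e8 e6 e9 e7 eb c7 ef ed eb ea e8 ea eb ea eb ec eb ec ef ee ec ed ee f3 a1 7b 99 c3 d1 d1 d2 d1 d1
93 d7 d9 da da dc c6 a3 a4 87 8c ad c0 ec f8 f7 cd 8e 96 95 94 9f cd cc f6 f7 f7 f7 f8 f8 f9 f9 f0 f0 e3 a3 d0 dd db d8 da d8 d8 d8 d6
[0.4637182  0.03505683 0.09039379]
```

```bash
python3 -m pendant '[{"x":0,"y":0.15,"z":0,"roll":-1,"fingers":-0.7},{"x":0,"y":0.3,"z":0,"roll":-2,"fingers":-0.7},{"x":0.01,"y":0.45,"z":0,"roll":-3,"fingers":-0.7},{"x":0.02,"y":0.59,"z":0,"roll":-4,"fingers":-0.7},{"x":0.02,"y":0.59,"z":0,"roll":-4,"fingers":-0.7},{"x":0.02,"y":0.6,"z":0,"roll":-4,"fingers":-0.7},{"x":0.02,"y":0.59,"z":0,"roll":-4,"fingers":-0.7},{"x":0.02,"y":0.59,"z":0,"roll":-4,"fingers":-0.7},{"x":0.02,"y":0.6,"z":0,"roll":-4,"fingers":-0.7},{"x":0.02,"y":0.59,"z":0,"roll":-4,"fingers":-0.7},{"x":0.02,"y":0.59,"z":0,"roll":-4,"fingers":-0.7},{"x":0.02,"y":0.6,"z":0,"roll":-4,"fingers":-0.7},{"x":0.02,"y":0.59,"z":0,"roll":-4,"fingers":-0.7},{"x":0.01,"y":0.45,"z":0,"roll":-3,"fingers":-0.7},{"x":0.01,"y":0.45,"z":0,"roll":-3,"fingers":-0.7},{"x":0,"y":0.3,"z":0,"roll":-2,"fingers":-0.7},{"x":0,"y":0.15,"z":0,"roll":-1,"fingers":-0.7},{"x":0,"y":0,"z":0,"roll":0,"fingers":-0.7}]'; python3 f.py; python3 l.py w32|head -4
```

```text
t: 42.3
tcp_pos: [0.5123, -0.0267, 0.0903]
ee_rot: [-2.639, -1.705, 0.0]
contact_force: [0.0, -0.4, 0.4]
gripper_width: 0.0128
finger_force: 0.1
  tool F [-0.3  0.2 -0.4] T [0.02  0.031 0.029] z 0.0903
130 wwwwwwwwwwwwwwww######################......................
170 wwwwwwwwwwwwwwww#####################.......................
200 wwwwwwwwwwwwwwww#####################w......................
215 wwwwwwwwwwwwwwww#####################wwwwwwwwwwwwwwwwwwwwwww
```

```bash
python3 -m pendant '[{"x":0,"y":0,"z":0,"roll":0,"fingers":-0.6},{"x":0,"y":0,"z":0,"roll":0,"fingers":-0.5},{"x":0,"y":0,"z":-1,"roll":0,"fingers":-0.5},{"x":0,"y":0,"z":-3,"roll":0,"fingers":-0.5},{"x":0,"y":0,"z":-4.5,"roll":0,"fingers":-0.5},{"x":0,"y":0,"z":0,"roll":7.7,"fingers":-1},{"x":0,"y":0,"z":0,"roll":7.7,"fingers":-1},{"x":0,"y":0,"z":0,"roll":7.7,"fingers":-1},{"x":0,"y":0,"z":0,"roll":7.7,"fingers":-1},{"x":0,"y":0,"z":0,"roll":7.7,"fingers":-1},{"x":0,"y":0,"z":0,"roll":7.7,"fingers":-1},{"x":0,"y":0,"z":0,"roll":7.7,"fingers":-1},{"x":0,"y":0,"z":0,"roll":7.7,"fingers":-1},{"x":0,"y":0,"z":0,"roll":0,"fingers":-1}]'
python3 - <<'E'
from h import *
o=env.get_obs();M=R.from_rotvec(o["ee_rot"]).as_matrix();print(np.degrees(np.arctan2(M[1,0],M[0,0])),100*M[:2,:2].T@(np.array([.475,-.04])-o["tcp_pos"][:2]))
im=env.get_image("wrist");k=blue(im);N,l,st,c=cv2.connectedComponentsWithStats(k);i=1+np.argmax(st[1:,4]);q=np.argwhere(l==i)[:,::-1];cc=env.camera_info("wrist")
for p in cv2.boxPoints(cv2.minAreaRect(q.astype(np.float32))):
    a,d=ray("wrist",*p,cc);print((a+d*(.11-a[2])/d[2])[:2])
E
```

```text
t: 43.75
tcp_pos: [0.5124, -0.0265, 0.176]
ee_rot: [-3.139, -0.114, -0.001]
contact_force: [0.2, 0.0, 0.4]
gripper_width: 0.0
finger_force: 0.0
4.152852917468218 [-3.83023398  1.0747382 ]
[0.53721791 0.04011079]
[0.56059279 0.02739084]
[ 0.50574464 -0.08463915]
[ 0.47847611 -0.07449165]
```

```bash
python3 -m pendant '[{"x":-1.9,"y":0.54,"z":0,"roll":0,"fingers":-1},{"x":-1.9,"y":0.54,"z":0,"roll":0,"fingers":-1},{"x":-0.3,"y":0,"z":0,"roll":0,"fingers":-1},{"x":0,"y":0,"z":3,"roll":0,"fingers":-1},{"x":0,"y":0,"z":3,"roll":0,"fingers":-1},{"x":0,"y":0,"z":2.6,"roll":0,"fingers":-1},{"x":0,"y":0,"z":0,"roll":0,"fingers":-1}]'; python3 f.py; python3 -m pendant '[{"x":0.3,"y":0,"z":0,"roll":0,"fingers":-1},{"x":0.3,"y":0,"z":0,"roll":0,"fingers":-1},{"x":0.2,"y":0,"z":0,"roll":0,"fingers":-1},{"x":0.2,"y":0,"z":0,"roll":0,"fingers":-1},{"x":0.2,"y":0,"z":0,"roll":0,"fingers":-1},{"x":0.2,"y":0,"z":0,"roll":0,"fingers":-1},{"x":0.2,"y":0,"z":0,"roll":0,"fingers":-1},{"x":0.2,"y":0,"z":0,"roll":0,"fingers":-1},{"x":0.2,"y":0,"z":0,"roll":0,"fingers":-1},{"x":0.2,"y":0,"z":0,"roll":0,"fingers":-1},{"x":0.2,"y":0,"z":0,"roll":0,"fingers":-1},{"x":0.2,"y":0,"z":0,"roll":0,"fingers":-1}]'; python3 f.py
cat > g.py <<'E'
from h import *
o=env.get_obs();T=o["tcp_pos"];cc=env.camera_info("wrist")
im=env.get_image("wrist");cv2.imwrite("pics/g.png",im[...,::-1]);k=blue(im);N,l,st,c=cv2.connectedComponentsWithStats(k);i=1+np.argmax(st[1:,4]);print(st[i])
q=np.argwhere(l==i)[:,::-1];A=[]
for u in range(st[i][0]+5,st[i][0]+st[i][2]-5,6):
    v=np.where(l[:,u]==i)[0].min();a,d=ray("wrist",u,v,cc);A.append((a+d*(.11-a[2])/d[2])[:2])
A=np.array(A);vx,vy,x0,y0=cv2.fitLine(A.astype(np.float32),cv2.DIST_HUBER,0,.01,.01).ravel();print("far top edge: dir",np.degrees(np.arctan2(vy,vx)),"x at TCP y",x0+(T[1]-y0)*vx/vy,"TCP",T,A[0],A[-1])
E
python3 g.py
```

```text
t: 44.5
tcp_pos: [0.4701, -0.0398, 0.0869]
ee_rot: [3.139, 0.116, -0.01]
contact_force: [-0.4, 0.2, -0.4]
gripper_width: 0.0002
finger_force: 0.0
  tool F [-0.4 -0.2  0.4] T [0.034 0.013 0.001] z 0.0869
t: 45.7
tcp_pos: [0.4983, -0.0384, 0.0893]
ee_rot: [-3.139, -0.113, -0.0]
contact_force: [-0.2, -0.4, 0.3]
gripper_width: -0.0003
finger_force: 0.1
  tool F [-0.2  0.4 -0.3] T [-0.061 -0.018  0.029] z 0.0893
[   87   125   265   132 13564]
far top edge: dir 69.54395 x at TCP y 0.5409780802888351 TCP [ 0.49826357 -0.03836465  0.08934803] [0.54726699 0.03491122] [ 0.51319448 -0.08089811]
```

```bash
python3 -m pendant '[{"x":0.2,"y":0,"z":0,"roll":0,"fingers":-1},{"x":0.2,"y":0,"z":0,"roll":0,"fingers":-1},{"x":0.2,"y":0,"z":0,"roll":0,"fingers":-1},{"x":0.2,"y":0,"z":0,"roll":0,"fingers":-1},{"x":0.2,"y":0,"z":0,"roll":0,"fingers":-1},{"x":0.2,"y":0,"z":0,"roll":0,"fingers":-1},{"x":0.2,"y":0,"z":0,"roll":0,"fingers":-1},{"x":0.2,"y":0,"z":0,"roll":0,"fingers":-1},{"x":0.2,"y":0,"z":0,"roll":0,"fingers":-1},{"x":0.2,"y":0,"z":0,"roll":0,"fingers":-1},{"x":0.2,"y":0,"z":0,"roll":0,"fingers":-1}]'; python3 f.py; python3 g.py
```

```text
t: 46.85
tcp_pos: [0.5202, -0.0368, 0.0894]
ee_rot: [-3.139, -0.113, -0.0]
contact_force: [-0.2, -0.1, -0.2]
gripper_width: 0.0001
finger_force: 0.1
  tool F [-0.2  0.1  0.2] T [-0.021 -0.055  0.02 ] z 0.0894
[   96   175   274    69 11617]
far top edge: dir -85.548386 x at TCP y 0.5599464261998964 TCP [ 0.52023358 -0.03680661  0.08939657] [0.55169335 0.0338758 ] [ 0.54328363 -0.08510026]
```

```bash
python3 -m pendant '[{"x":0.2,"y":0,"z":0,"roll":0,"fingers":-1},{"x":0.2,"y":0,"z":0,"roll":0,"fingers":-1},{"x":0.2,"y":0,"z":0,"roll":0,"fingers":-1},{"x":0.2,"y":0,"z":0,"roll":0,"fingers":-1},{"x":0.15,"y":0,"z":0,"roll":0,"fingers":-1},{"x":0.15,"y":0,"z":0,"roll":0,"fingers":-1},{"x":0.1,"y":0,"z":0,"roll":0,"fingers":-1},{"x":0.1,"y":0,"z":0,"roll":0,"fingers":-1}]' |grep tcp; python3 f.py; python3 g.py;python3 -m pendant '[{"x":0.1,"y":0,"z":0,"roll":0,"fingers":-1},{"x":0.1,"y":0,"z":0,"roll":0,"fingers":-1}]' |grep tcp; python3 f.py;python3 -m pendant '[{"x":0.1,"y":0,"z":0,"roll":0,"fingers":-1},{"x":0.1,"y":0,"z":0,"roll":0,"fingers":-1}]' |grep tcp; python3 f.py
```

```text
tcp_pos: [0.5331, -0.0359, 0.0894]
  tool F [-0.4 -0.1 -0.3] T [-0.04  -0.046 -0.004] z 0.0894
[ 100  195  275   37 6770]
far top edge: dir -85.81506 x at TCP y 0.5596001432213801 TCP [ 0.53309921 -0.03588928  0.08939832] [0.55451031 0.03367127] [ 0.55946211 -0.08829341]
tcp_pos: [0.5351, -0.0357, 0.0894]
  tool F [ 0.6 -0.5  1. ] T [-0.081 -0.014  0.016] z 0.0894
tcp_pos: [0.5371, -0.0356, 0.0894]
  tool F [ 0.1  0.4 -1. ] T [-0.003 -0.084  0.039] z 0.0894
```

```bash
python3 -m pendant '[{"x":0.1,"y":0,"z":0,"roll":0,"fingers":-1},{"x":0.05,"y":0,"z":0,"roll":0,"fingers":-1}]' |grep tcp; python3 f.py;python3 g.py;python3 -m pendant '[{"x":0.05,"y":0,"z":0,"roll":0,"fingers":-1},{"x":0.05,"y":0,"z":0,"roll":0,"fingers":-1},{"x":0,"y":0,"z":0,"roll":0,"fingers":-1}]' |grep tcp; python3 f.py;python3 g.py
```

```text
tcp_pos: [0.5374, -0.0356, 0.0892]
  tool F [-4.9  0.8 -3.2] T [ 0.006 -0.889 -0.031] z 0.0892
[ 101  201  275   30 4899]
far top edge: dir -85.81205 x at TCP y 0.559559046920043 TCP [ 0.5373739  -0.03557026  0.08924842] [0.55599127 0.03363014] [ 0.56589141 -0.08799152]
tcp_pos: [0.5374, -0.0356, 0.0891]
  tool F [-6.7  0.1 -5.4] T [-0.005 -1.413  0.003] z 0.0891
[ 100  201  276   30 4842]
far top edge: dir -85.43569 x at TCP y 0.5595974015981257 TCP [ 0.5374167  -0.03560793  0.0891324 ] [0.5556159  0.03406808] [ 0.56649372 -0.0873935 ]
```

The door is against the bumpers: force jumped at TCP x=0.5374, as predicted, and the panel angle matches the box. I'll back away and check.

```bash
python3 -m pendant '[{"x":-0.1,"y":0,"z":0,"roll":0,"fingers":-1},{"x":-0.2,"y":0,"z":0,"roll":0,"fingers":-1},{"x":-0.5,"y":0,"z":0,"roll":0,"fingers":-1},{"x":-1.5,"y":0,"z":0,"roll":0,"fingers":-1},{"x":-2,"y":0,"z":0,"roll":0,"fingers":-1},{"x":0,"y":0,"z":-3,"roll":0,"fingers":-1},{"x":0,"y":0,"z":-4,"roll":0,"fingers":-1},{"x":0,"y":0,"z":-3,"roll":0,"fingers":-1},{"x":0,"y":0,"z":0,"roll":0,"fingers":-1},{"x":0,"y":0,"z":0,"roll":0,"fingers":-1}]'; python3 f.py; python3 g.py
python3 - <<'E'
from h import *
a=proj("side",np.array([[.5472+.0066*1.47-.0,.0518-.144,.110],[.5472+.0008,.0518-.012,.110],[.5472+.0098,.0518-.144,.014]]));print("pred door corners side",a.round(1).tolist())
im=env.get_image("side");k=blue(im);k[:120]=0;k[215:]=0;k[:,300:]=0;k[:,:180]=0
N,l,st,c=cv2.connectedComponentsWithStats(k);print([s.tolist() for s in st[1:] if s[4]>30])
E
```

```text
t: 49.75
tcp_pos: [0.4973, -0.0382, 0.1899]
ee_rot: [-3.139, -0.114, -0.004]
contact_force: [-0.6, -0.2, -0.4]
gripper_width: 0.0001
finger_force: 0.0
  tool F [-0.6  0.2  0.4] T [ 0.008 -0.044  0.036] z 0.1899
[ 157  109  174   27 3102]
far top edge: dir -89.34701 x at TCP y 0.5568907447477192 TCP [ 0.49729539 -0.03818189  0.18989824] [0.55229255 0.03257331] [ 0.5531426  -0.08697528]
pred door corners side [[278.6, 181.9], [274.3, 156.4], [276.7, 209.0]]
[[271, 159, 5, 51, 186]]
```

Run:
```python
import cv2
im=cv2.imread("pics/g.png")
for u in (165,190,220,250,280,310,325): print(u,' '.join('%02x%02x'%(im[v,u,0],im[v,u,2]) for v in range(92,140)))
```

```text
165 5168 595c 5558 5254 4b50 7077 7d85 7378 7176 6468 5e61 8f98 b6c0 bac3 b9c3 bdc7 bbc5 86c2 4d8c 4b2d 631e 822b 9f36 b23f b841 ba44 b741 ba3f ba3f bc43 bb43 ba43 bb3c b34f acb0 8ecf 73ca 7ad1 79d1 78cd 71c6 70c2 71c4 73c6 74c9 75cb 79cf 78ca
190 adad 9c9c 8180 9393 a9aa afb1 acad acab acac acaa abac abac abae adab adae b3b2 8478 4f17 511b 5422 511a 4f1b 6825 872a a739 b43f b73f ba42 b83e b73f ba40 bd44 bb41 bf41 c13b a082 7abe 73cd 77cd 7ad0 77ce 77cd 75cc 76ca 75c9 73c8 76cc 7bd2
220 b1b2 9797 817f 9596 aaab aeb0 aeaf afaf afaf afae aeae afaf aeae afaf b1b3 b0b4 90ad 6071 5317 531d 521d 5622 5220 5921 702a 8d33 a83d b942 bb44 bc41 bc40 bd43 bb42 ba3f be40 c040 c23b a27f 77bf 78d3 7fd8 7ed9 7ed6 7bcf 7ace 76cd 76cf 75cc
250 b1b1 9595 8382 9c9c acac adae b1b0 afb0 b2b3 b2b2 b1b1 b3b3 b2b2 b4b3 b4b3 abb1 8dba 7bc2 7bbb 657c 4f14 5018 531f 5220 531f 521c 6926 892b a43a b740 bc41 ba40 bd3f be3e c044 c143 c044 c342 c73d a389 79c6 78d5 7ed6 7dd7 7cd5 7acf 78cf 7bd1
280 b1b1 9597 8182 a4a6 b3b1 b2b1 b3b3 b4b4 b3b5 b1b3 b3b3 b3b5 b3b2 b5b5 b8b8 a4a8 6c81 5187 70ae 79bd 7cbf 6b86 521b 521c 521f 521c 541f 571f 6d29 882e a63a b33f b943 bc43 be43 ba40 bb43 bd42 bd44 c042 c13b a08c 77c5 76ce 73c7 72c5 72c7 78cd
310 b1b3 9091 8283 a4a4 b2b1 afaf b0b1 afb0 b0b1 b1b3 b2b4 b4b3 b4b3 b7b5 bdbc 9a9b 4c48 537f 82cb 8cdd 8bd9 91dc 95e1 98e6 87b8 6d57 651d 6725 6523 6221 6b25 842f a037 b13c b841 b53e b740 b73c b83f ba41 bb43 bc3f c13b a59f 8be5 92f1 8ced 8ced
325 88d2 8cd7 8dda 8ed8 8bd5 8cd7 8cd7 86d3 89d8 8ada 8cd8 8ddb 90de 90dc 8edc 90dc 8dda 8fdb 8dda 8fdb 8dda 8ddc 90de 8edc 8fdc 8edc 8cda 88d7 8cde 90dd 7992 691f 7f2b 9b37 ae3d b13e b23d b43d b33c b33d b840 b741 bc40 c03a a49c 8be4 8dec 8ee9
```

The door drifted back about 4° (6.5 mm gap at the knob side) because I had pressed it before letting go. I'll close it again more softly and withdraw slowly.

```bash
python3 -m pendant '[{"x":0,"y":0,"z":3,"roll":0,"fingers":-1},{"x":0,"y":0,"z":4,"roll":0,"fingers":-1},{"x":0,"y":0,"z":3,"roll":0,"fingers":-1},{"x":0.4,"y":0,"z":0,"roll":0,"fingers":-1},{"x":0.4,"y":0,"z":0,"roll":0,"fingers":-1},{"x":0.4,"y":0,"z":0,"roll":0,"fingers":-1},{"x":0.3,"y":0,"z":0,"roll":0,"fingers":-1},{"x":0.3,"y":0,"z":0,"roll":0,"fingers":-1},{"x":0.3,"y":0,"z":0,"roll":0,"fingers":-1},{"x":0.2,"y":0,"z":0,"roll":0,"fingers":-1},{"x":0.2,"y":0,"z":0,"roll":0,"fingers":-1},{"x":0.2,"y":0,"z":0,"roll":0,"fingers":-1},{"x":0.2,"y":0,"z":0,"roll":0,"fingers":-1},{"x":0.2,"y":0,"z":0,"roll":0,"fingers":-1},{"x":0.1,"y":0,"z":0,"roll":0,"fingers":-1},{"x":0.1,"y":0,"z":0,"roll":0,"fingers":-1},{"x":0.1,"y":0,"z":0,"roll":0,"fingers":-1},{"x":0.1,"y":0,"z":0,"roll":0,"fingers":-1},{"x":0.1,"y":0,"z":0,"roll":0,"fingers":-1}]'; python3 f.py; python3 g.py
```

```text
t: 51.75
tcp_pos: [0.5325, -0.036, 0.0894]
ee_rot: [-3.139, -0.113, 0.0]
contact_force: [-0.6, -0.3, 0.3]
gripper_width: -0.0004
finger_force: 0.1
  tool F [-0.6  0.3 -0.3] T [ 0.001 -0.036  0.015] z 0.0894
[ 100  193  274   38 6888]
far top edge: dir -85.51036 x at TCP y 0.5598010290938836 TCP [ 0.53247158 -0.03596231  0.08935758] [0.55442646 0.03355104] [ 0.56162171 -0.08505995]
```

```bash
python3 -m pendant '[{"x":0.1,"y":0,"z":0,"roll":0,"fingers":-1},{"x":0.1,"y":0,"z":0,"roll":0,"fingers":-1},{"x":0.1,"y":0,"z":0,"roll":0,"fingers":-1},{"x":0.1,"y":0,"z":0,"roll":0,"fingers":-1},{"x":0.03,"y":0,"z":0,"roll":0,"fingers":-1},{"x":0,"y":0,"z":0,"roll":0,"fingers":-1}]'|grep tcp; python3 f.py; python3 -m pendant '[{"x":0.03,"y":0,"z":0,"roll":0,"fingers":-1},{"x":0,"y":0,"z":0,"roll":0,"fingers":-1}]'|grep tcp; python3 f.py
```

```text
tcp_pos: [0.5369, -0.0355, 0.0894]
  tool F [ 0.1 -0.9 -0.2] T [-0.008 -0.015  0.034] z 0.0894
tcp_pos: [0.5371, -0.0356, 0.0894]
  tool F [-0.7  0.3 -0.7] T [-0.007  0.003 -0.047] z 0.0894
```

```bash
python3 -m pendant '[{"x":0.02,"y":0,"z":0,"roll":0,"fingers":-1},{"x":0,"y":0,"z":0,"roll":0,"fingers":-1},{"x":0,"y":0,"z":0,"roll":0,"fingers":-1}]'|grep tcp; python3 f.py
```

```text
tcp_pos: [0.5372, -0.0356, 0.0894]
  tool F [-0.7  1.   0.5] T [-0.02  -0.147  0.066] z 0.0894
```

```bash
python3 -m pendant '[{"x":0,"y":0,"z":0,"roll":0,"fingers":-1},{"x":0,"y":0,"z":0,"roll":0,"fingers":-1},{"x":-0.01,"y":0,"z":0,"roll":0,"fingers":-1},{"x":-0.01,"y":0,"z":0,"roll":0,"fingers":-1},{"x":-0.01,"y":0,"z":0,"roll":0,"fingers":-1},{"x":-0.01,"y":0,"z":0,"roll":0,"fingers":-1},{"x":-0.02,"y":0,"z":0,"roll":0,"fingers":-1},{"x":-0.03,"y":0,"z":0,"roll":0,"fingers":-1},{"x":-0.05,"y":0,"z":0,"roll":0,"fingers":-1},{"x":-0.1,"y":0,"z":0,"roll":0,"fingers":-1},{"x":-0.3,"y":0,"z":0,"roll":0,"fingers":-1},{"x":-1,"y":0,"z":0,"roll":0,"fingers":-1},{"x":-1.5,"y":0,"z":0,"roll":0,"fingers":-1},{"x":-1,"y":0,"z":0,"roll":0,"fingers":-1},{"x":0,"y":0,"z":-3,"roll":0,"fingers":-1},{"x":0,"y":0,"z":-4,"roll":0,"fingers":-1},{"x":0,"y":0,"z":-3,"roll":0,"fingers":-1},{"x":0,"y":0,"z":0,"roll":0,"fingers":-1}]'|grep -E "^t:|tcp"
cat > k.py <<'E'
from h import *
im=env.get_image("wrist");cv2.imwrite("pics/k.png",im[...,::-1]);k=blue(im)
for u in (190,220,250,280,305):
    v=np.where(k[90:160,u])[0]+90; g=[int(im[r,u].mean()) for r in range(v.min()-12,v.min())]; print(u,"blue",v.min(),v.max(),"before",[im[r,u,[0,2]].tolist() for r in range(v.min()-8,v.min())])
print(env.get_obs()["t"])
E
python3 k.py
```

```text
t: 54.7
tcp_pos: [0.4997, -0.0389, 0.1934]
190 blue 113 127 before [[174, 173], [171, 170], [173, 171], [172, 171], [174, 172], [178, 177], [147, 154], [79, 105]]
220 blue 113 127 before [[174, 174], [173, 173], [173, 172], [175, 175], [174, 174], [182, 180], [145, 151], [64, 95]]
250 blue 113 128 before [[179, 178], [177, 176], [179, 178], [180, 180], [178, 178], [186, 184], [142, 149], [51, 90]]
280 blue 112 128 before [[180, 178], [179, 178], [179, 179], [178, 177], [176, 176], [178, 179], [191, 186], [139, 146]]
305 blue 113 129 before [[177, 178], [177, 177], [179, 179], [180, 179], [179, 180], [190, 187], [136, 135], [34, 37]]
54.75
```

```bash
python3 -m pendant '[{"x":0,"y":0,"z":0,"roll":0,"fingers":-1},{"x":0,"y":0,"z":0,"roll":0,"fingers":-1},{"x":0,"y":0,"z":0,"roll":0,"fingers":-1},{"x":0,"y":0,"z":0,"roll":0,"fingers":-1},{"x":0,"y":0,"z":0,"roll":0,"fingers":-1},{"x":0,"y":0,"z":0,"roll":0,"fingers":-1}]'|grep -E "^t:|tcp"; python3 k.py|cut -c1-22
python3 - <<'E'
from h import *
im=env.get_image("top");h=cv2.cvtColor(im,cv2.COLOR_RGB2HSV)
s=env.get_image("side");k=blue(s);k[:120]=0;k[215:]=0;k[:,300:]=0;k[:,:180]=0
N,l,st,c=cv2.connectedComponentsWithStats(k);print([x.tolist() for x in st[1:] if x[4]>30])
q=np.argwhere(k)[:,::-1];print("side lowest blue v",q[:,1].max(),"highest",q[:,1].min())
E
```

```text
t: 55.35
tcp_pos: [0.4969, -0.0385, 0.1892]
190 blue 108 122 befor
220 blue 108 123 befor
250 blue 108 123 befor
280 blue 108 124 befor
305 blue 108 125 befor
55.4
[[271, 159, 8, 51, 214]]
side lowest blue v 209 highest 159
```

```bash
python3 -c "
from workcell import env
print(env.finish_job())"
```

```text
the job is handed in; nothing more can be done
None
```

The blue door is hung with both knuckles seated on the pintles and swung shut against the bumpers. It stayed shut for the last 0.6 s I watched with the robot clear, and I handed it in at about 55 s. Along the way a first grasp missed and left the door leaning in its stand, two lowering attempts caught on the pintle tips, and one closing attempt let the door drift back about 4°.

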